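# Lock the bench stop with its quarter-turn thumbscrew

## Robot

A 6-joint arm with a two-finger parallel gripper is mounted at the origin on the work surface. World frame = base frame: x ahead of the robot, y to its left, z up, the work surface at z = 0. Lengths are in m, angles in rad, forces in N, time in s.
With the tool pointing down it reaches from about 0.25 to 0.725 m from the base axis. Payload 4 kg.
Tool frame: the origin (TCP) lies at the very end of the fingers, on their centre line; the grasp point (between the pads) lies 19 mm behind it; z points along the fingers, x is the direction in which the jaws open and shut, and the axes are right-handed (so a half turn about z gives the same grasp; the last joint's range is limited). The gripper opens to 85 mm and grips with 20 to 120 N. Pads are 22 mm wide; open, the fingers measure 114 mm over their backs; the gripper's body (76 mm by 85 mm) begins 54 mm behind the grasp point. The pads swing forward as they close: fully open they stand 13 mm farther back than shut.
Start: joints at [-1.114, 0.241, 0.005, 1.335, 0, 1.571], TCP at [0.221, -0.449, 0.231] pointing down, gripper open.
Joint ranges: [-2.72, 2.72], [-1.05, 1.87], [-1.09, 1.28], [-1.99, 2.15], [-1.42, 1.44], [-3.14, 3.14]. Speed limits (rad/s): [2.79, 2.79, 3.14, 3.14, 3.14, 3.14].

## Interface

Orientations are given as a unit quaternion [x, y, z, w].
In Python, from bench import env, imaging, sign_off, look_for, silhouettes, mark_of gives the robot as it stands.
- The arm moves only by the tool arm_command, never from a script. Its arguments are lists of equal length, an entry for each row: "xyz": the shift along the tool's x, y, z in mm, a list of three; "rotation": the turn, a rotation vector about the tool's x, y, z in rad, a list of three; "fingers": the opening, from 0 (shut) to 1 (fully open). In form: {"xyz": [[dx, dy, dz], ...], "rotation": [[ax, ay, az], ...], "fingers": [fingers, ...]}. A call has 1 to 12 rows; each row is the pose to reach, as a shift and turn from the pose commanded when the call began, along the tool's axes at that moment; what a row does not reach only later rows make up. A row lasts 1/10 s, in which the tool goes at most 50 mm and 8.59 degrees, less where a joint would pass 70% of its speed; a pose out of reach is approached as far as the arm can. A call with a gripper value outside its range is refused whole. The fingers move at their own pace and stop on an object; "force" is the grip in N (left out, the last holds). Time passes only in rows, so rows that repeat a pose let the fingers close. It gives the time, the measured TCP pose, the force and the opening at its end, in the units of the state.
- env.state(): the state, without advancing time (a new reading comes with each control period).
- imaging.camera(name): name is "side" or "top"; returns (picture, depth): 420x560x3 uint8, red, green, blue; 420x560 float32, m along the optical axis (not along the pixel's ray), 0 where there is no reading.
- imaging.calibration(name): a dict with "fx", "fy", "cx", "cy" (pixels), "world_from_camera" (4x4, takes a point from camera to world coordinates). Camera axes: x right, y up, looking along -z (the intrinsics and any distortion apply to the point x, -y, -z); pixel columns grow to the right and rows downward; lengths in m; the calibration is good to about 2 mm. A picture is of the moment at which its call begins. calibration takes no time and is no camera call.
- sign_off(): hands the job in, once; it reports no verdict.
Trained networks look in the newest picture that a camera, given by its name, has taken for a name from the list of things; names that differ only in an ending like _2 or _b are one class to them, and where a whole thing is asked for, a point or a joint stands for the part that bears it (a point fixed in the world has none). Each returns a list of dicts, best first, with "p" (0 to 1); they miss things now and then, are a little off and sometimes report something else, mostly with a low value. They report only what shows in the picture. A call takes as long as a camera call. They do not tell look-alikes from the thing itself.
- look_for(label, camera): "position" ([column, row] in pixels, amid what is visible of it).
- silhouettes(label, camera): "mask" (420x560 bool, what is visible of it) and "position" ([column, row] in pixels, amid what is visible of it).
- mark_of(label, camera): "position" ([column, row] in pixels: a listed point, or the origin of a listed thing).
The state is a dict: "clock": time; "joint_positions": joint angles; "qvel": joint speeds; "tau": joint torques, N m; "eef_pos": TCP position; "tool_rot": TCP orientation; "ft_force": force on the tool from outside, world axes, zero at the start; "wrist_torque": the same for the moment, N m; "width": finger opening in m.
Only numpy, scipy, OpenCV 4.12 (cv2) and the standard library are available. Lean on these libraries where they do the work, as an engineer would, in place of code of your own. Each camera call takes 0.05 s, during which the arm holds its last target.

## Task

Lock the sliding wooden stop on the bench rail: stand the winged thumbscrew in the stop's slot, slide the stop along the rail until the slot in the steel plate hidden underneath lines up and the thumbscrew drops through both, then push it down against the spring plate and give it a quarter turn so that it stays locked when you let go. Feel your way gently, never forcing the thumbscrew or the stop, and leave the other things on the bench where they are.

Things in the scene. Friction and masses are not known exactly. Their poses are not given: they have to be found in the camera images.
- screw_wing (a point): Upright steel thumbscrew, 72 mm tall, 70 g. Point: centre of its flat wing, on the axis, 60 mm above the screw's underside. Wing 34 mm along x, 9 mm thick (y; grip it across this), 24 mm tall. Under it a neck 11 mm thick, then a flange 26 mm in diameter, its underside 30.5 mm above the screw's. Starts loosely in a slot 20 mm deep in a wooden parking block 26 mm high; lifts straight out.
- screw_foot (a point): Centre of the thumbscrew's underside (same axes as the wing, z up). The foot is a cross bar 20 mm along x, 7 mm along y, 5 mm tall, parallel to the wing, under a round shank 6.8 mm in diameter.
- rail: Aluminium channel fixed to the bench, 92 (x) by 340 (y) by 46 mm high; origin centre of its underside, y along the rail, z up. In it lies a steel plate, top 34 mm and underside 26 mm above the origin, hollow below. The plate's one slot, 23.5 mm along x by 9.5 along y, is on the centre line somewhere within 9 mm of the rail's middle (differs each time), covered by the stop: it must be felt for.
- stop (a joint): How far the wooden stop is slid along the rail, m: its slot is at rail y = 60 mm minus this value. Range 0 to 100 mm, starts at 8 to 28 mm; the hidden slot lies further on, towards the rail's -y, at 51 to 69 mm. Slides with about 1.5 N of friction plus slight drag, and goes hard once the screw has dropped into the plate's slot and catches there.
- stop_slot (a point): Centre of the stop's slot at the top of the dark spring plate (40 x 34 mm) round it, 54.5 mm above the rail's underside; moves with the stop, axes as the rail's. Stop: wooden board 66 (x) by 140 (y) by 12 mm lying on the steel plate. Slot 23.5 mm along x by 9.5 along y (1 mm more in the spring plate): the foot passes with the wing along the rail's x, and the screw then stands on the steel plate.
- cup_top (a point): Centre of the spring plate's top, 0 to 8 mm lower as it is pressed. A screw standing on the steel plate has its flange 10 mm above it; slots in line, the screw falls till the flange rests on it. It goes down 8 mm to a hard stop: 3 N to start, 0.6 N more per mm. Past 3 mm the foot is under the steel plate and turns freely either way; turned and released, the spring holds it up against the underside.
- stop_lip (a point): Centre of the outer (+y) face of the upright wooden lip at the stop's +y end, 70 mm in +y from the slot and 59.5 mm above the rail's underside. The lip is 66 mm long along x, 12 mm thick, 26 mm high on the board, its top 72.5 mm above the rail's underside. Pushing this face towards -y slides the stop. The rail's side walls are 46 mm high, its end blocks 36 mm.
- knobscrew: A bystander: short steel screw with a plain round head 30 mm in diameter, 40 mm tall, standing in a second parking block; origin at its underside.
- spindle: A bystander: dark turned wooden spindle 186 mm long lying on the bench; origin at the centre of its underside.
- sandblock: A bystander: cork sanding block 110 x 65 x 32 mm; origin at the centre of its underside.
- glue: A bystander: white glue bottle 60 mm in diameter, 150 mm tall; origin at the centre of its underside.
- screwdriver: A bystander: screwdriver lying on the bench.
There are look-alikes about, which are no part of the job. What is shaped like the part that bears screw_wing but pink or yellow is not meant.

How it is judged:
By the outcome, as a careful person would: the job done as asked, in the order asked, and still so for the second after the job is handed in, with the robot touching nothing.
It also fails if it takes over 72 s, if anything falls off the work surface, if the arm or the gripper's body presses on something with over 40 N, if the wrist force passes 120 N, or if a joint passes its speed limit or range.

## Working session

There is one attempt and no reset: what is moved stays moved. The work goes in short steps, Python scripts to look and compute and a tool call to move; the robot and the scene stay as the last step left them, time stands still between calls to the robot, and variables do not carry over. Pictures are saved under pics/ and viewed, and the job is handed in when it is done.

Besides the shell and the picture viewer there is one more tool, called as name(argument=value, ...) on one line, values as JSON. arm_command: Moves the arm, as the interface text tells. Its arguments: {"type":"object","properties":{"xyz":{"type":"array","items":{"type":"array","items":{"type":"number"}}},"rotation":{"type":"array","items":{"type":"array","items":{"type":"number"}}},"fingers":{"type":"array","items":{"type":"number"}},"force":{"type":"number"}},"required":["xyz","rotation","fingers"]}

```bash
mkdir -p pics; ls
cat > h.py <<'E'
from bench import env, imaging, sign_off, look_for, silhouettes, mark_of
import numpy as np, cv2
def snap(cam,fn=None):
    rgb,d=imaging.camera(cam)
    if fn: cv2.imwrite('pics/'+fn,cv2.cvtColor(rgb,cv2.COLOR_RGB2BGR))
    return rgb,d
def ray(cam,p):
    c=imaging.calibration(cam);T=np.array(c['world_from_camera'])
    v=np.array([(p[0]-c['cx'])/c['fx'],-(p[1]-c['cy'])/c['fy'],-1.0])
    return T[:3,3],T[:3,:3]@v
def at_depth(cam,p,d):
    o,v=ray(cam,p);return o+v*d
def at_z(cam,p,z):
    o,v=ray(cam,p);return o+v*(z-o[2])/v[2]
def proj(cam,X):
    c=imaging.calibration(cam);T=np.linalg.inv(np.array(c['world_from_camera']))
    q=T[:3,:3]@np.array(X)+T[:3,3]
    return np.array([c['cx']+c['fx']*q[0]/-q[2],c['cy']-c['fy']*q[1]/-q[2]]),-q[2]
E
python3 - <<'E'
from h import *
np.set_printoptions(precision=4,suppress=True)
for cam in ['top','side']:
    rgb,d=snap(cam,cam+'0.png')
    c=imaging.calibration(cam);print(cam,{k:v for k,v in c.items() if k!='world_from_camera'});print(np.array(c['world_from_camera']))
    for n in ['screw_wing','screw_foot','rail','stop_slot','stop_lip','cup_top','knobscrew','glue','spindle','sandblock','screwdriver']:
        for m in mark_of(n,cam)[:3]:
            p=m['position'];i,j=int(round(p[1])),int(round(p[0]))
            dd=d[min(max(i,0),419),min(max(j,0),559)]
            print(n,round(m['p'],2),np.round(p,1),at_depth(cam,p,dd) if dd>0 else None)
print(env.state())
E
```

```text
pics
top {'fx': 465.11682661498855, 'fy': 465.11682661498855, 'cx': 277.19576668568834, 'cy': 217.1334052454511}
[[ 0.0074  0.9861 -0.1659  0.3518]
 [-0.9999  0.0059 -0.0095  0.0148]
 [-0.0084  0.166   0.9861  1.3273]
 [ 0.      0.      0.      1.    ]]
screw_wing 0.66 [419.8 183.6] [ 0.6761 -0.3871  0.0041]
screw_wing 0.66 [356.1 187.4] [ 0.6483 -0.1908  0.0695]
screw_wing 0.5 [422.9 208.9] [ 0.5882 -0.3716  0.0727]
screw_foot 0.61 [358.1 193.3] [ 0.64   -0.2024  0.0316]
screw_foot 0.55 [387.9 202.7] [ 0.6079 -0.28    0.0582]
screw_foot 0.54 [412.6 190. ] [ 0.6574 -0.3661  0.0015]
rail 0.64 [252.9 219.6] [0.5601 0.095  0.0454]
rail 0.3 [138.1 213.7] [0.5792 0.4252 0.0208]
stop_slot 0.85 [239.5 214.3] [0.5771 0.1339 0.0331]
stop_lip 0.81 [216.7 213.5] [0.5734 0.194  0.0652]
stop_lip 0.48 [282.4 171.6] [0.7073 0.0133 0.0143]
cup_top 0.51 [236.8 217.6] [0.5677 0.1414 0.0327]
knobscrew 0.68 [385.1 264.1] [ 0.4387 -0.27    0.0444]
glue 0.74 [191.2 175. ] [0.6736 0.2619 0.0984]
spindle 0.78 [281.6 170.3] [0.7088 0.0157 0.0227]
sandblock 0.81 [167.8 256.3] [0.4573 0.3323 0.0299]
screwdrive
[... 1022 characters left out ...]
2 0.0287]
spindle 0.77 [334.1 230.4] [ 0.7099 -0.0055  0.0267]
sandblock 0.77 [226.1 187.1] [0.444  0.2895 0.0329]
sandblock 0.26 [348.7 305.2] [ 0.6223 -0.291   0.0673]
screwdriver 0.7 [258.7 166.9] [0.582  0.3903 0.0224]
{'clock': 1.2, 'joint_positions': array([-1.114 ,  0.2406,  0.005 ,  1.3352,  0.    ,  1.5708]), 'qvel': array([-0.0008, -0.0008,  0.0012,  0.0016,  0.0012, -0.0002]), 'tau': array([  0.0008, -37.2221,  25.2692,   0.0014,  -0.    ,   0.    ]), 'eef_pos': array([ 0.2205, -0.4487,  0.2313]), 'tool_rot': array([ 0.8488, -0.5287, -0.    , -0.    ]), 'ft_force': array([ 0.3796,  0.4749, -0.0011]), 'wrist_torque': array([ 0.001 , -0.0021, -0.0327]), 'width': 0.08546084890971349}
```

View pics/top0.png

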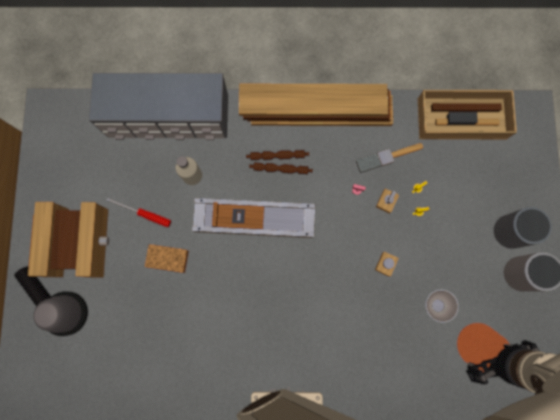

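View pics/side0.png

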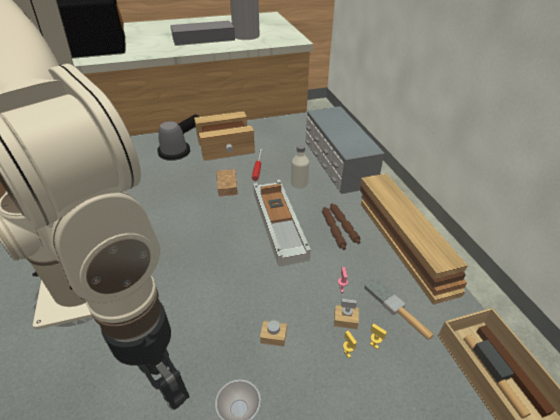

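Run:
```python
import cv2
a=cv2.imread('pics/top0.png')[165:225,330:440];cv2.imwrite('pics/t1.png',cv2.resize(a,None,fx=7,fy=7,interpolation=cv2.INTER_CUBIC))
a=cv2.imread('pics/side0.png')[250:370,240:400];cv2.imwrite('pics/s1.png',cv2.resize(a,None,fx=5,fy=5,interpolation=cv2.INTER_CUBIC))
a=cv2.imread('pics/side0.png')[160:260,220:340];cv2.imwrite('pics/s2.png',cv2.resize(a,None,fx=6,fy=6,interpolation=cv2.INTER_CUBIC))
```

```text
(no output)
```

View pics/t1.png

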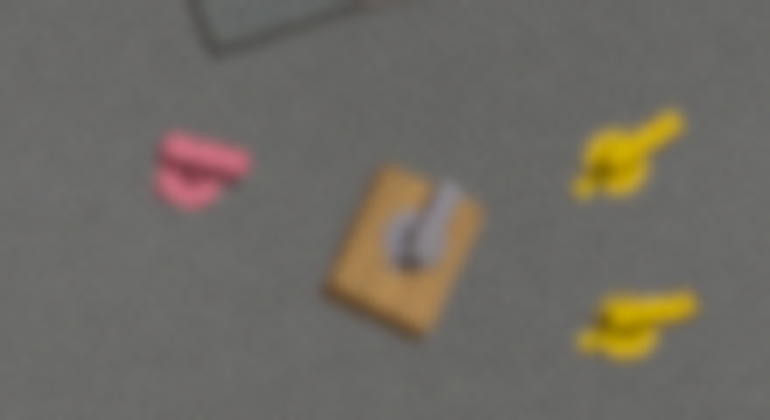

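View pics/s1.png

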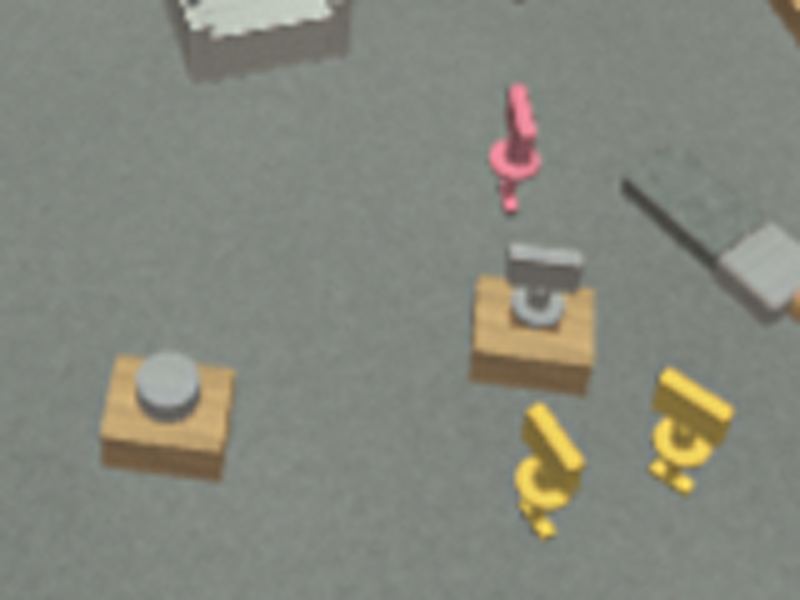

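View pics/s2.png

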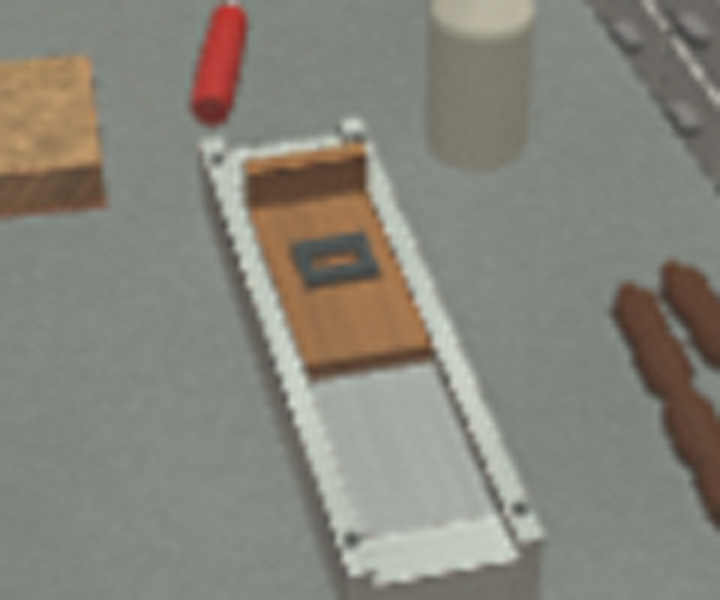

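```bash
cat >> h.py <<'E'
def cloud(cam,d):
    c=imaging.calibration(cam);T=np.array(c['world_from_camera'])
    h,w=d.shape;u,v=np.meshgrid(np.arange(w),np.arange(h))
    P=np.stack([(u-c['cx'])/c['fx']*d,-(v-c['cy'])/c['fy']*d,-d],-1)
    W=P@T[:3,:3].T+T[:3,3]; W[d<=0]=np.nan
    return W
E
python3 - <<'E'
from h import *
np.set_printoptions(precision=4,suppress=True)
for cam in ['top','side']:
    rgb,d=snap(cam); np.savez(f'{cam}0.npz',rgb=rgb,d=d)
    W=cloud(cam,d); f=W.reshape(-1,3); f=f[~np.isnan(f[:,0])]
    def box(x0,x1,y0,y1,z0,z1):
        return f[(f[:,0]>x0)&(f[:,0]<x1)&(f[:,1]>y0)&(f[:,1]<y1)&(f[:,2]>z0)&(f[:,2]<z1)]
    w=box(.575,.65,-.335,-.235,.052,.09)
    print(cam,'wing n',len(w),w.mean(0),w.min(0),w.max(0))
    print(' minrect',cv2.minAreaRect(w[:,:2].astype(np.float32)*1000))
    b=box(.57,.66,-.345,-.235,.018,.03); print(' block',len(b),cv2.minAreaRect(b[:,:2].astype(np.float32)*1000), np.median(b[:,2]))
    r=box(.48,.66,-.2,.3,.038,.052); print(' rail',len(r),cv2.minAreaRect(r[:,:2].astype(np.float32)*1000),np.median(r[:,2]))
    l=box(.48,.66,.1,.3,.064,.08); print(' lip',len(l),cv2.minAreaRect(l[:,:2].astype(np.float32)*1000),np.median(l[:,2]))
    bench=box(.3,.45,-.2,.2,-.03,.03);print(' bench z',np.median(bench[:,2]))
E
```

```text
top wing n 56 [ 0.6205 -0.2862  0.0738] [ 0.6056 -0.2959  0.0536] [ 0.6379 -0.2771  0.0817]
 minrect ((621.3905029296875, -287.2341613769531), (9.130035400390625, 33.54707336425781), 63.60366439819336)
 block 216 ((621.6903076171875, -287.9281005859375), (44.34080123901367, 57.48212432861328), 63.676055908203125) 0.025046818511077595
 rail 2140 ((571.0280151367188, 32.18524169921875), (128.2268829345703, 470.3182678222656), 4.190127849578857) 0.04507719446241887
 lip 115 ((571.7337646484375, 198.99609375), (12.492877006530762, 66.34274291992188), 88.2820053100586) 0.07151358272067498
 bench z -0.0006388527770455621
side wing n 134 [ 0.6218 -0.2887  0.0705] [ 0.606  -0.2977  0.0528] [ 0.6397 -0.2769  0.082 ]
 minrect ((623.2330932617188, -286.4074401855469), (11.992833137512207, 34.00968933105469), 62.35758972167969)
 block 301 ((623.123046875, -286.3760986328125), (46.72080612182617, 55.99156951904297), 63.51213836669922) 0.026330324347152767
 rail 1277 ((570.9697265625, 31.542678833007812), (124.79549407958984, 467.8764953613281), 3.622547149658203) 0.04676902589023835
 lip 92 ((571.9287719726562, 201.04812622070312), (18.434236526489258, 64.76797485351562), 87.97607421875) 0.07196471325743081
 bench z 0.0008181010218775708
```

Run:
```python
from h import *
np.set_printoptions(precision=4,suppress=True)
for cam in ['top','side']:
    z=np.load(f'{cam}0.npz');rgb,d=z['rgb'],z['d']
    W=cloud(cam,d); W0=W.copy()
    m=(W[...,0]>.5)&(W[...,0]<.64)&(W[...,1]>-.16)&(W[...,1]<.29)&(W[...,2]>.040)&(W[...,2]<.052)
    r=W[m]
    print(cam,r[:,:2].min(0),r[:,:2].max(0))
    for a,b in [(.51,.545),(.6,.635)]:
        q=r[(r[:,0]>a)&(r[:,0]<b)]
        s=q[np.abs(q[:,2]-np.median(q[:,2]))<.003]
        p=np.polyfit(s[:,1],s[:,0],1); print(len(s),'slope deg',np.degrees(np.arctan(p[0])),'x at y=.09',np.polyval(p,.09), 'ends',s[:,1].min(),s[:,1].max())
    # spring plate: dark
    g=(W[...,0]>.53)&(W[...,0]<.61)&(W[...,1]>.07)&(W[...,1]<.19)&(rgb.sum(-1)<230)&(np.abs(rgb[...,0].astype(int)-rgb[...,2])<30)
    q=W[g];print('spring',len(q),cv2.minAreaRect(q[:,:2].astype(np.float32)*1000),np.median(q[:,2]))
    ii=np.argwhere(g);print(ii.min(0),ii.max(0))
    # stop board extents
    o=(W[...,0]>.53)&(W[...,0]<.61)&(W[...,1]>.0)&(W[...,1]<.25)&(rgb[...,0]>rgb[...,2].astype(int)+40)
    q=W[o];print('wood',len(q),cv2.minAreaRect(q[:,:2].astype(np.float32)*1000))
```

```text
top [ 0.5144 -0.0758] [0.6191 0.2654]
517 slope deg 2.9584011804109918 x at y=.09 0.5295278514380812 ends -0.07250969183205141 0.26478751955890745
358 slope deg 1.759364893810667 x at y=.09 0.6071993117786848 ends -0.07574010032949029 0.2594509489083603
spring 106 ((569.90576171875, 137.0558624267578), (30.692676544189453, 37.07754135131836), 88.94636535644531) 0.05361107212945759
[209 232] [222 243]
wood 1004 ((570.5753784179688, 139.07730102539062), (144.47511291503906, 66.77815246582031), 87.5535659790039)
side [ 0.5148 -0.0767] [0.6191 0.2646]
382 slope deg 3.113285320503126 x at y=.09 0.5299886439359774 ends -0.07429184450028181 0.2640414241234694
258 slope deg 1.7444084363235899 x at y=.09 0.6075255421326472 ends -0.07668651223330569 0.2645792091089969
spring 21 ((570.794677734375, 132.1780548095703), (26.2381649017334, 34.38622283935547), 83.13327026367188) 0.05460702754311997
[201 271] [207 282]
wood 627 ((571.6104736328125, 137.17330932617188), (146.08685302734375, 67.27647399902344), 87.64187622070312)
```

arm_command(xyz=[[32, -432, 60], [32, -432, 60], [32, -432, 60], [32, -432, 60], [32, -432, 60], [32, -432, 60], [32, -432, 60], [32, -432, 60], [32, -432, 60], [32, -432, 60], [32, -432, 60], [32, -432, 60]], rotation=[[0, 0, -2.224], [0, 0, -2.224], [0, 0, -2.224], [0, 0, -2.224], [0, 0, -2.224], [0, 0, -2.224], [0, 0, -2.224], [0, 0, -2.224], [0, 0, -2.224], [0, 0, -2.224], [0, 0, -2.224], [0, 0, -2.224]], fingers=[0.5, 0.5, 0.5, 0.5, 0.5, 0.5, 0.5, 0.5, 0.5, 0.5, 0.5, 0.5])

```text
clock: 2.5
eef_pos: [0.6228, -0.2863, 0.1704]
tool_rot: [0.941, 0.34, -0.0, -0.0]
ft_force: [0.8, -0.4, 1.0]
width: 0.0427
```

```bash
cat >> h.py <<'E'
from scipy.spatial.transform import Rotation as R
np.set_printoptions(precision=4,suppress=True)
def st():
    s=env.state();r=R.from_quat(s['tool_rot']).as_matrix()
    print('t',round(s['clock'],2),'pos',s['eef_pos'],'yaw',np.degrees(np.arctan2(r[1,0],r[0,0])).round(2),'tilt',r[:,2],'F',s['ft_force'],'w',round(s['width'],4),'q',s['joint_positions'])
    return s,r
def go(target,yaw):
    s,r=st(); print('xyz',(r.T@(np.array(target)-s['eef_pos'])*1000).round(2),'rotz',-np.radians(yaw-np.degrees(np.arctan2(r[1,0],r[0,0]))))
E
python3 -c "
from h import *
go([.6222,-.2868,.12],63.6)"
```

```text
t 2.5 pos [ 0.6228 -0.2863  0.1704] yaw 39.72 tilt [-0.0011  0.0004 -1.    ] F [ 0.7728 -0.3987  0.9802] w 0.0427 q [-0.4308  0.6505  0.4814  1.4029 -0.0001  0.4467]
xyz [-0.75  0.09 50.39] rotz -0.4167486406007865
```

arm_command(xyz=[[0, 0, 35], [0, 0, 35], [0, 0, 35], [0, 0, 35], [0, 0, 35]], rotation=[[0, 0, -0.417], [0, 0, -0.417], [0, 0, -0.417], [0, 0, -0.417], [0, 0, -0.417]], fingers=[0.4, 0.4, 0.4, 0.4, 0.4])

```text
clock: 3.0
eef_pos: [0.6225, -0.287, 0.1363]
tool_rot: [0.852, 0.523, 0.0, 0.0]
ft_force: [-0.4, -0.1, -0.3]
width: 0.034
```

```bash
python3 -c "
from h import *
rgb,d=snap('side','s3.png')
a=cv2.cvtColor(rgb,cv2.COLOR_RGB2BGR)[180:340,260:420];cv2.imwrite('pics/s3.png',cv2.resize(a,None,fx=3.7,fy=3.7,interpolation=cv2.INTER_CUBIC))
go([.6222,-.2868,.0565],63.6)"
```

```text
t 3.05 pos [ 0.6225 -0.287   0.1365] yaw 63.08 tilt [ 0.0003 -0.0001 -1.    ] F [0.7989 0.0326 0.0779] w 0.0342 q [-0.432   0.6636  0.4166  1.3234  0.      0.0379]
xyz [ 0.04 -0.38 79.96] rotz -0.009115254860882665
```

View pics/s3.png

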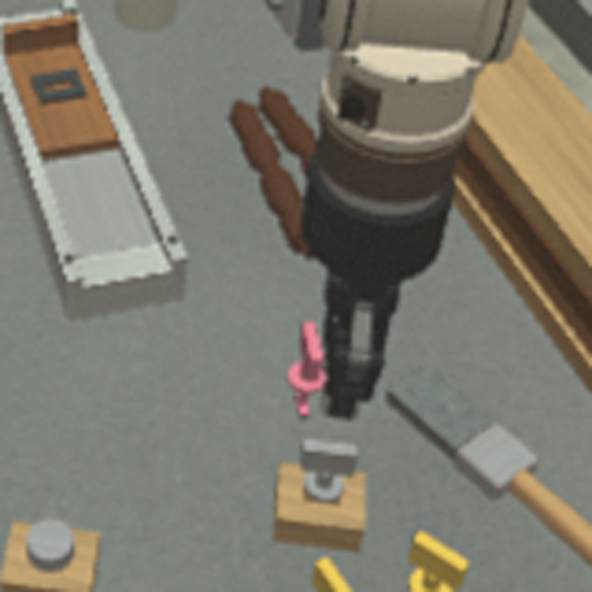

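arm_command(xyz=[[0, 0, 30], [0, 0, 55], [0, 0, 70], [0, -0.3, 80], [0, -0.3, 80], [0, -0.3, 80], [0, -0.3, 80], [0, -0.3, 80], [0, -0.3, 80], [0, -0.3, 80]], rotation=[[0, 0, -0.009], [0, 0, -0.009], [0, 0, -0.009], [0, 0, -0.009], [0, 0, -0.009], [0, 0, -0.009], [0, 0, -0.009], [0, 0, -0.009], [0, 0, -0.009], [0, 0, -0.009]], fingers=[0.4, 0.4, 0.4, 0.4, 0.4, 0.4, 0.1, 0, 0, 0], force=40)

```text
clock: 4.05
eef_pos: [0.6232, -0.287, 0.0579]
tool_rot: [0.849, 0.528, 0.001, 0.001]
ft_force: [0.3, 0.9, 5.4]
width: 0.0079
```

```bash
python3 -c "
from h import *
rgb,d=snap('side')
a=cv2.cvtColor(rgb,cv2.COLOR_RGB2BGR)[230:350,280:400];cv2.imwrite('pics/s4.png',cv2.resize(a,None,fx=5,fy=5,interpolation=cv2.INTER_CUBIC))
st()"
```

```text
t 4.1 pos [ 0.6232 -0.287   0.0579] yaw 63.72 tilt [ 0.0028 -0.0009 -1.    ] F [0.6798 0.1523 5.8073] w 0.0079 q [-0.4318  0.7151  0.3004  1.1532  0.0003  0.0269]
```

View pics/s4.png

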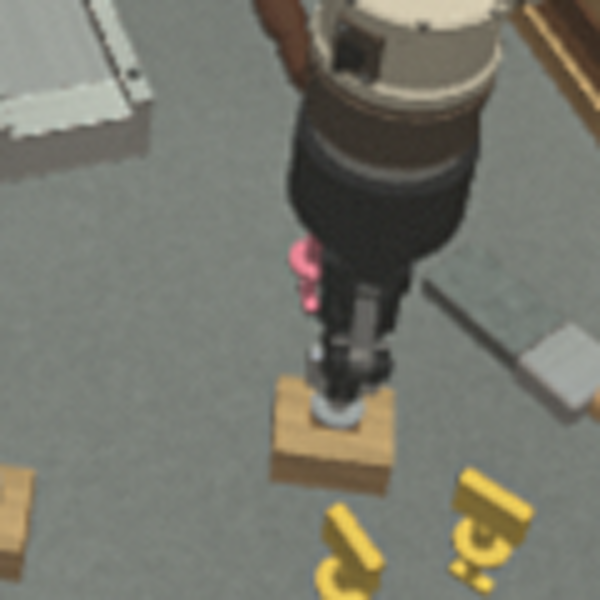

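arm_command(xyz=[[0, 0, -10], [0, 0, -25], [0, 0, -60], [0, 0, -100], [0, 0, -100], [0, 0, -100]], rotation=[[0, 0, 0], [0, 0, 0], [0, 0, 0], [0, 0, 0], [0, 0, 0], [0, 0, 0]], fingers=[0, 0, 0, 0, 0, 0])

```text
clock: 4.7
eef_pos: [0.6225, -0.2872, 0.1578]
tool_rot: [0.849, 0.528, 0.001, 0.001]
ft_force: [-0.1, 0.3, -2.1]
width: 0.0079
```

```bash
python3 -c "
from h import *
rgb,d=snap('side')
a=cv2.cvtColor(rgb,cv2.COLOR_RGB2BGR)[200:320,280:400];cv2.imwrite('pics/s5.png',cv2.resize(a,None,fx=5,fy=5,interpolation=cv2.INTER_CUBIC))
go([.5702,.1355,.155],87.7)"
```

```text
t 4.75 pos [ 0.6215 -0.2867  0.1559] yaw 63.7 tilt [-0.0011  0.0002 -1.    ] F [-0.1257 -0.3955 -1.52  ] w 0.0078 q [-0.4321  0.6538  0.4498  1.3679 -0.0003  0.0269]
xyz [ 355.77 -233.06    1.06] rotz -0.41879495529940103
```

View pics/s5.png

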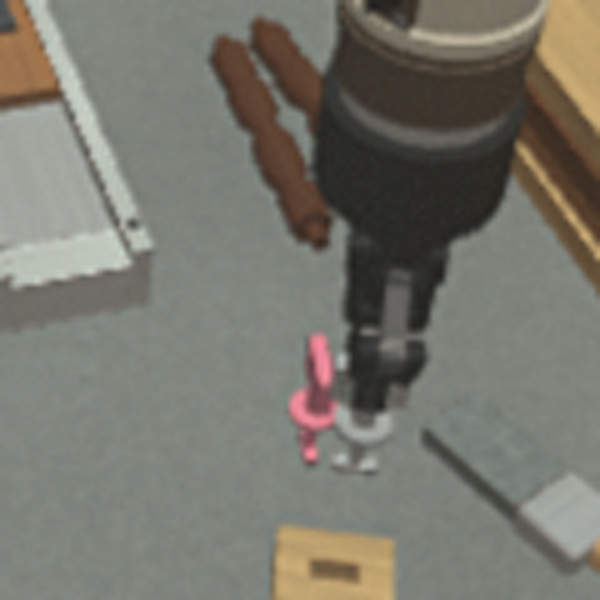

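arm_command(xyz=[[356, -233, 0], [356, -233, 0], [356, -233, 0], [356, -233, 0], [356, -233, 0], [356, -233, 0], [356, -233, 0], [356, -233, 0], [356, -233, 0], [356, -233, 20], [356, -233, 30], [356, -233, 30]], rotation=[[0, 0, -0.419], [0, 0, -0.419], [0, 0, -0.419], [0, 0, -0.419], [0, 0, -0.419], [0, 0, -0.419], [0, 0, -0.419], [0, 0, -0.419], [0, 0, -0.419], [0, 0, -0.419], [0, 0, -0.419], [0, 0, -0.419]], fingers=[0, 0, 0, 0, 0, 0, 0, 0, 0, 0, 0, 0])

```text
clock: 5.95
eef_pos: [0.5681, 0.1347, 0.1227]
tool_rot: [0.721, 0.693, -0.003, -0.002]
ft_force: [-0.8, -0.1, -0.2]
width: 0.0081
```

```bash
python3 -c "
from h import *
st()
for cam,(r0,r1,c0,c1) in {'side':(130,250,220,340),'top':(160,280,180,300)}.items():
    rgb,d=snap(cam); np.savez(cam+'6.npz',rgb=rgb,d=d)
    a=cv2.cvtColor(rgb,cv2.COLOR_RGB2BGR)[r0:r1,c0:c1];cv2.imwrite('pics/'+cam+'6.png',cv2.resize(a,None,fx=5,fy=5,interpolation=cv2.INTER_CUBIC))
for n in ['screw_foot','stop_slot','screw_wing','stop_lip']:
    print(n,[(round(m['p'],2),np.round(m['position'],1)) for m in mark_of(n,'side')[:2]])
"
```

```text
t 5.95 pos [0.5681 0.1347 0.1227] yaw 87.71 tilt [-0.0075 -0.002  -1.    ] F [-0.8183 -0.1111 -0.2421] w 0.0081 q [ 0.233   0.476   0.0581  1.1606 -0.0002  0.273 ]
screw_foot [(0.8, array([371.9, 345.7])), (0.72, array([347.8, 352.8]))]
stop_slot [(0.76, array([274.9, 200.7])), (0.57, array([276.4, 184.4]))]
screw_wing [(0.53, array([348.8, 339.1])), (0.46, array([340.9, 271.6]))]
stop_lip [(0.78, array([270.1, 185.8])), (0.5, array([255.4, 166.7]))]
```

View pics/side6.png

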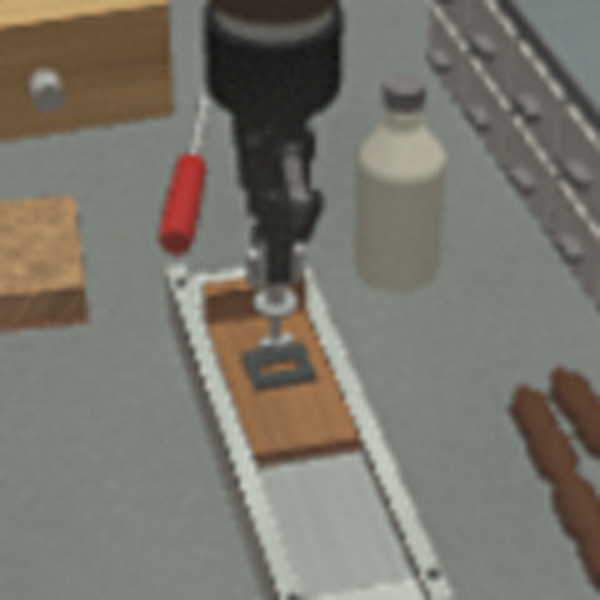

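View pics/top6.png

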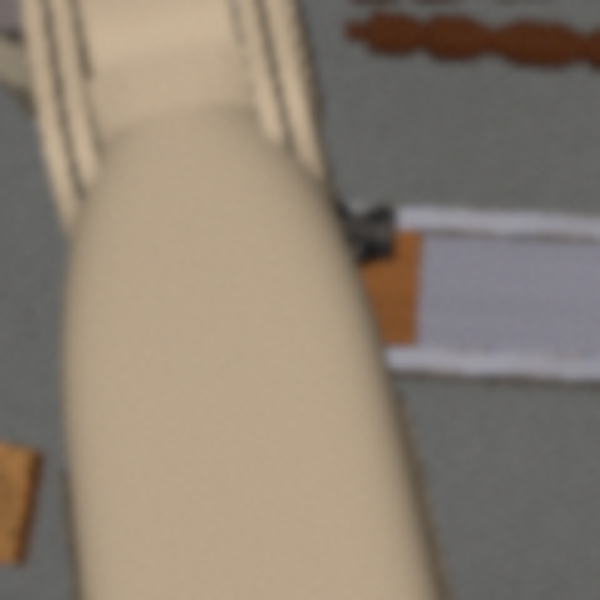

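```bash
python3 -c "
from h import *
z=np.load('side6.npz');a=cv2.cvtColor(z['rgb'],cv2.COLOR_RGB2BGR)[184:214,260:292]
cv2.imwrite('pics/z6.png',cv2.resize(a,None,fx=18,fy=18,interpolation=cv2.INTER_NEAREST))
z0=np.load('side0.npz')
a=cv2.cvtColor(z0['rgb'],cv2.COLOR_RGB2BGR)[184:214,260:292]
cv2.imwrite('pics/z0.png',cv2.resize(a,None,fx=18,fy=18,interpolation=cv2.INTER_NEAREST))
print(proj('side',[.5702,.1355,.0545]),proj('side',[.5681,.1347,.0707]))
print(z['rgb'][194:208,268:284].astype(int)[...,0]-z['rgb'][194:208,268:284].astype(int)[...,2])
print(z['rgb'][194:208,268:284].sum(-1))
"
```

```text
(array([275.3885, 202.9841]), np.float64(1.2004875356632745)) (array([274.7671, 199.1407]), np.float64(1.1886020443898044))
[[64 71 75 81 84 70 22  8 66 84 84 83 84 78 33  5]
 [75 73 74 78 85 69 23  7 65 83 82 82 82 83 52  4]
 [77 74 73 77 79 62 21  7 49 49 68 81 83 84 76 24]
 [76 75 76 69 44 26 11  4 13  0 41 74 77 82 84 55]
 [76 77 77 50  9 -4  0  5  5  4 31 48 50 76 85 72]
 [68 70 66 42 14  3  4  6  4  0  2 -2  2 58 81 84]
 [46 29 19  5  1  0 -1  0 -2 -2 -1 -5 -5 33 76 84]
 [40  3 -3 -2 -2 -2 -1 -1  0  4 12  4 -1 23 72 85]
 [48  7 -4  1 12 16 22 36 39 44 49 24  0  2 58 83]
 [60 14 -6  1 35 40 53 73 72 68 59 28  3 -4 26 72]
 [76 36  0  0 33 36 29 28 17  6  2 -1 -3 -5  1 62]
 [78 57 14 -5 -1 -2 -3 -3 -5 -6 -5 -3 -3 -3  8 52]
 [78 75 34  1 -5 -2 -2  1  8 15 22 27 35 36 47 63]
 [78 74 51 21 16 29 34 38 49 55 64 68 78 83 79 80]]
[[289 311 329 342 346 320 284 273 324 339 341 348 346 331 380 523]
 [329 327 325 331 341 327 291 277 329 348 342 338 349 328 290 485]
 [327 324 320 321 328 336 289 275 364 414 366 339 348 343 336 428]
 [325 329 313 321 362 404 340 326 449 503 409 339 336 346 330 332]
 [328 330 326 343 445 482 391 386 429 387 316 285 303 337 342 351]
 [319 323 310 289 300 273 265 289 284 260 245 237 241 313 344 331]
 [290 271 261 245 239 222 233 234 234 232 229 234 239 280 337 343]
 [260 231 242 232 228 228 227 217 209 212 222 221 231 278 340 347]
 [258 223 239 220 217 201 217 233 230 240 255 223 224 249 324 348]
 [281 229 232 217 244 252 282 319 323 313 299 253 242 238 275 343]
 [321 247 231 237 271 273 273 264 248 243 250 240 237 230 230 316]
 [328 278 238 234 249 245 236 233 229 229 212 220 202 192 205 281]
 [332 324 254 218 215 216 204 196 205 202 201 205 229 241 261 303]
 [336 328 280 211 196 210 220 230 262 277 306 314 346 349 341 347]]
```

View pics/z6.png

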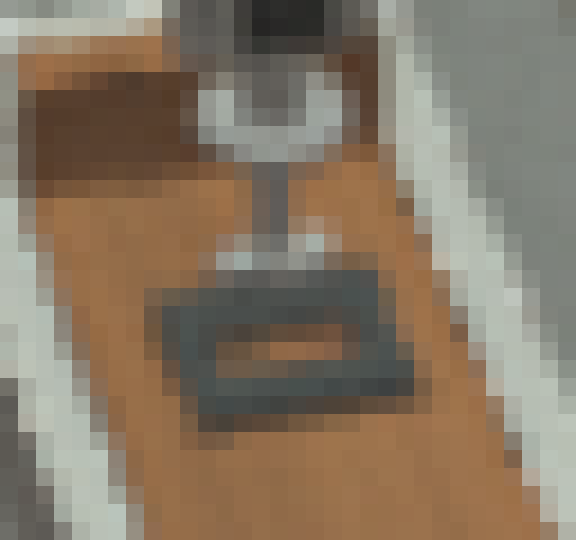

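View pics/z0.png

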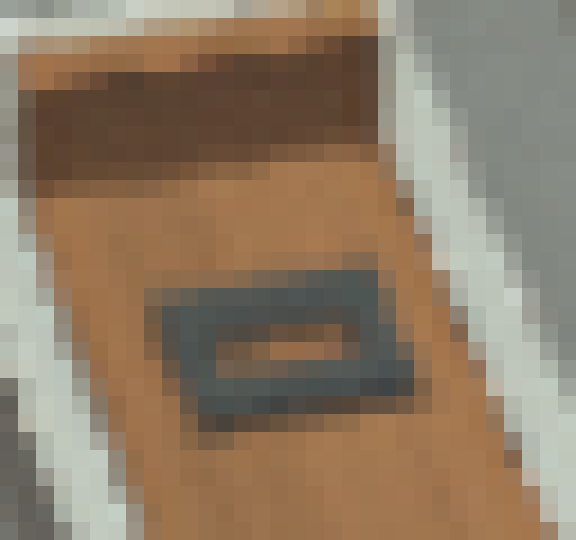

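```bash
python3 -c "
from h import *
z=np.load('side6.npz');W=cloud('side',z['d'])
for r in range(186,206):
    print(r,' '.join('%3d/%3d'%(1000*W[r,c,1]+.5,1000*W[r,c,2]+.5) for c in range(271,281)))
for X in ([.5681,.1312,.0707],[.5681,.1382,.0757],[.5681,.1347,.0757],[.5681,.1217,.1012]): print(X,proj('side',X)[0])
"
```

```text
186 127/128 127/128 120/132 116/135 117/134 121/130 114/135 124/127 129/122 196/ 69
187 134/120 124/127 125/125 124/125 124/125 122/126 120/126 195/ 68 191/ 70 197/ 65Traceback (most recent call last):
  File "<string>", line 5, in <module>
    print(r,' '.join('%3d/%3d'%(1000*W[r,c,1]+.5,1000*W[r,c,2]+.5) for c in range(271,281)))
            ~~~~~~~~^^^^^^^^^^^^^^^^^^^^^^^^^^^^^^^^^^^^^^^^^^^^^^^^^^^^^^^^^^^^^^^^^^^^^^^
  File "<string>", line 5, in <genexpr>
    print(r,' '.join('%3d/%3d'%(1000*W[r,c,1]+.5,1000*W[r,c,2]+.5) for c in range(271,281)))
                     ~~~~~~~~~^~~~~~~~~~~~~~~~~~~~~~~~~~~~~~~~~~~~
ValueError: cannot convert float NaN to integer
```

```bash
python3 -c "
from h import *
z=np.load('side6.npz');W=cloud('side',z['d'])
for r in range(184,204):
    print(r,' '.join('%3.0f/%3.0f'%(1000*W[r,c,1],1000*W[r,c,2]) for c in range(270,281)))
for X in ([.5681,.1312,.0707],[.5681,.1382,.0757],[.5681,.1347,.0757],[.5681,.1217,.1012]): print(X,proj('side',X)[0])
"
```

```text
184 131/134 130/134 124/138 119/141 117/142 121/138 120/138 119/138 123/134 132/127 130/128
185 131/130 129/131 126/133 121/135 119/137 119/136 117/137 121/133 123/131 132/123 127/126
186 130/127 127/128 127/128 120/132 116/135 117/134 121/130 114/135 124/127 129/122 196/ 69
187 132/122 134/120 124/127 125/125 124/125 124/125 122/126 120/126 195/ 68 191/ 70 197/ 65
188 193/ 71 193/ 70 145/107 135/114 129/118 nan/nan 129/116 140/107 195/ 64 196/ 63 196/ 62
189 197/ 64 143/105 139/107 134/111 131/113 130/113 131/111 138/105 134/108 194/ 60 196/ 58
190 195/ 62 135/108 137/106 134/107 130/110 130/109 133/106 134/104 128/108 197/ 54 193/ 56
191 197/ 57 134/105 131/107 132/105 129/107 130/105 129/105 130/104 126/106 196/ 51 191/ 54
192 194/ 55 129/105 129/105 127/105 125/106 126/105 124/106 122/107 125/104 194/ 48 195/ 46
193 199/ 46 197/ 48 196/ 47 126/103 121/106 123/104 122/103 193/ 47 188/ 49 190/ 47 190/ 46
194 192/ 48 193/ 47 189/ 49 186/ 51 133/ 92 134/ 91 188/ 47 188/ 46 186/ 47 183/ 49 183/ 48
195 190/ 45 184/ 50 183/ 50 184/ 48 131/ 90 133/ 88 184/ 46 184/ 45 181/ 47 183/ 45 180/
[... 217 characters left out ...]
33/ 78 134/ 77 133/ 76 132/ 77 132/ 76 168/ 46 165/ 47 162/ 49
199 170/ 46 166/ 49 132/ 75 134/ 73 129/ 77 132/ 74 131/ 73 128/ 75 146/ 60 150/ 55 150/ 55
200 154/ 55 151/ 56 155/ 53 152/ 54 152/ 54 149/ 55 150/ 54 149/ 54 147/ 55 143/ 57 144/ 56
201 147/ 57 148/ 55 148/ 55 146/ 56 147/ 54 147/ 53 144/ 54 144/ 54 142/ 55 141/ 55 144/ 52
202 144/ 55 142/ 56 142/ 56 142/ 55 143/ 53 141/ 54 142/ 53 142/ 51 143/ 50 138/ 53 137/ 54
203 136/ 58 138/ 55 144/ 50 147/ 46 145/ 48 143/ 48 146/ 45 144/ 46 143/ 46 135/ 52 129/ 56
[0.5681, 0.1312, 0.0707] [275.0891 199.8225]
[0.5681, 0.1382, 0.0757] [274.4325 197.1748]
[0.5681, 0.1347, 0.0757] [274.754 197.853]
[0.5681, 0.1217, 0.1012] [275.9091 193.6997]
```

```bash
python3 -c "
from h import *
for f in ('side0','side6'):
  z=np.load(f+'.npz');W=cloud('side',z['d'])
  print(f)
  for r in range(197,210):
    print(r,' '.join('%3.0f/%2.0f'%(1000*W[r,c,1],1000*W[r,c,2]) for c in range(268,285)))
z=np.load('top0.npz');W=cloud('top',z['d']);print('top')
for r in range(206,226):
    print(r,' '.join('%3.0f/%3.0f/%2.0f'%(1000*W[r,c,0],1000*W[r,c,1],1000*W[r,c,2]) for c in range(230,247)))
a=cv2.cvtColor(z['rgb'],cv2.COLOR_RGB2BGR)[195:235,208:258]
cv2.imwrite('pics/zt0.png',cv2.resize(a,None,fx=14,fy=14,interpolation=cv2.INTER_NEAREST))
print(proj('top',[.5702,.1355,.0545]))
"
```

```text
side0
197 179/48 177/49 177/48 176/48 176/48 177/46 174/48 175/46 171/49 173/46 175/44 168/49 166/50 171/44 167/48 170/44 162/50
198 176/47 175/47 169/51 177/44 171/48 169/49 174/43 170/46 165/50 165/48 167/46 167/46 161/50 164/47 161/48 160/48 160/47
199 169/48 169/47 166/49 166/48 170/44 165/47 168/45 154/55 153/56 152/56 152/55 149/56 149/56 158/48 161/44 155/48 158/45
200 167/46 153/56 155/54 152/56 154/53 150/56 150/55 149/55 149/54 146/56 148/54 146/55 142/57 151/49 153/47 151/48 151/47
201 151/55 151/54 148/56 146/57 146/56 149/53 146/54 145/54 141/57 143/55 142/55 140/56 141/54 137/57 150/45 147/47 143/50
202 151/51 145/55 142/57 140/58 144/53 143/54 144/53 140/55 142/52 143/51 146/48 138/53 137/54 135/55 143/47 143/47 141/47
203 155/44 140/56 140/55 138/55 141/52 147/46 144/49 143/49 143/48 143/47 144/45 137/50 131/55 130/55 130/54 141/44 136/47
204 147/46 139/52 134/56 134/55 143/47 142/47 143/45 130/55 133/52 130/54 127/55 128/54 123/57 127/54 124/55 128/51 133/46
205 142/47 142/46 134/52 132/53 129/55 128/55 126/55 126/55 124/56 124/55 125/54 125/53 122/55 120/56 119/55 1
[... 5297 characters left out ...]
52/127/55 552/125/52 552/122/53 552/119/50 553/117/45 553/114/48
223 549/158/50 550/156/45 551/154/41 550/150/48 550/148/45 550/144/49 550/142/49 550/139/50 549/136/54 550/133/49 549/130/53 549/127/56 549/125/52 549/122/55 549/119/51 551/117/44 550/114/46
224 547/159/45 547/156/46 548/153/44 547/150/46 548/148/41 547/144/49 548/142/45 548/139/44 547/136/46 547/134/47 547/130/51 547/128/47 548/125/43 548/123/43 547/120/47 549/117/38 547/114/50
225 544/159/46 544/156/47 544/153/48 544/150/48 545/148/45 545/145/44 nan/nan/nan 544/139/47 545/136/45 544/133/47 545/131/43 545/128/43 545/125/42 544/122/47 545/120/43 545/117/46 544/114/48
(array([238.2038, 215.4125]), np.float64(1.2925216842935674))
```

View pics/zt0.png

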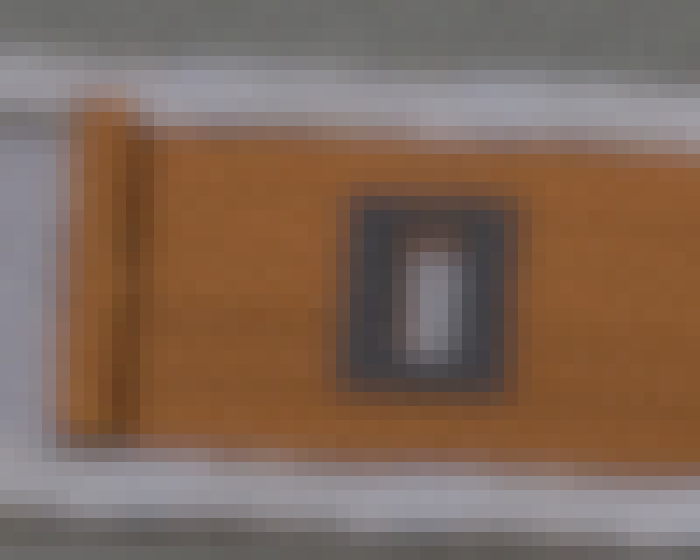

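arm_command(xyz=[[0, 0, 0], [0, 0, 0]], rotation=[[0, 0, 0], [0, 0, 0]], fingers=[0, 0])

```text
clock: 6.45
eef_pos: [0.5712, 0.1354, 0.1268]
tool_rot: [0.721, 0.693, 0.0, 0.0]
ft_force: [-0.5, 0.6, -1.4]
width: 0.0078
```

```bash
python3 -c "
from h import *
go([.5700,.1354,.110],87.7)"
```

```text
t 6.45 pos [0.5712 0.1354 0.1268] yaw 87.69 tilt [ 0.0008  0.0002 -1.    ] F [-0.4551  0.6223 -1.4077] w 0.0078 q [0.2327 0.4722 0.0631 1.1609 0.     0.273 ]
xyz [-0.01 -1.17 16.79] rotz -0.0001713432739761387
```

arm_command(xyz=[[0, -0.6, 10], [0, -0.6, 16], [0, -0.6, 16], [0, -0.6, 16], [0, -0.6, 16]], rotation=[[0, 0, 0], [0, 0, 0], [0, 0, 0], [0, 0, 0], [0, 0, 0]], fingers=[0, 0, 0, 0, 0])

```text
clock: 6.95
eef_pos: [0.5704, 0.1357, 0.1103]
tool_rot: [0.721, 0.693, 0.0, 0.0]
ft_force: [0.1, -0.1, -0.9]
width: 0.008
```

```bash
python3 -c "
from h import *
st()
rgb,d=snap('side');np.savez('side7.npz',rgb=rgb,d=d)
W=cloud('side',d)
a=cv2.cvtColor(rgb,cv2.COLOR_RGB2BGR)[184:214,260:292]
cv2.imwrite('pics/z7.png',cv2.resize(a,None,fx=18,fy=18,interpolation=cv2.INTER_NEAREST))
for r in range(190,206):
    print(r,' '.join('%3.0f/%3.0f/%2.0f'%(1000*W[r,c,0],1000*W[r,c,1],1000*W[r,c,2]) for c in range(270,281)))
"
```

```text
t 6.95 pos [0.5704 0.1357 0.1103] yaw 87.72 tilt [ 0.0002  0.0001 -1.    ] F [ 0.1267 -0.0961 -0.8774] w 0.008 q [0.2336 0.4846 0.0377 1.1237 0.     0.2733]
190 553/134/109 556/133/109 559/133/109 560/125/114 563/125/113 567/127/111 569/125/112 573/126/111 596/194/57 600/194/56 603/193/56
191 570/195/58 573/196/56 576/193/58 566/148/93 565/133/104 569/133/103 571/132/103 578/143/94 596/192/54 600/196/51 604/199/47
192 569/194/54 573/194/53 562/144/93 566/145/91 566/134/99 568/132/100 572/134/98 576/138/94 578/134/96 599/192/50 602/192/49
193 570/197/48 557/136/95 560/137/94 564/138/93 566/135/94 568/133/96 571/132/96 575/134/93 578/131/95 581/131/94 601/187/49
194 569/193/48 558/139/89 559/132/95 562/132/94 565/131/94 568/130/94 571/131/93 574/129/94 577/129/93 580/130/91 600/186/45
195 568/188/47 572/191/44 558/128/94 562/131/91 564/127/93 566/125/95 569/123/95 572/122/95 575/124/93 595/180/47 598/178/48
196 566/183/47 568/178/51 572/180/48 561/128/89 563/127/90 567/127/89 569/125/90 573/128/87 592/179/45 594/176/46 597/173/48
197 565/179/47 568/177/47 572/180/44 574/175/48 566/135/
[... 368 characters left out ...]
67/140/64 568/133/69 571/132/68 576/138/63 579/136/64 585/146/55 587/142/58
201 556/147/57 559/144/59 560/136/64 562/133/66 566/137/62 568/131/66 570/129/67 575/134/63 578/133/63 583/139/57 586/139/56
202 555/144/55 558/144/55 559/134/62 562/133/62 566/135/60 568/133/60 572/136/57 575/133/59 581/143/50 583/140/52 584/133/57
203 554/139/56 557/140/54 561/141/53 565/144/49 568/143/49 571/144/48 575/146/45 578/143/47 581/145/45 582/135/52 583/128/58
204 553/136/54 556/134/55 561/143/47 565/143/46 568/143/45 568/133/53 571/130/55 573/128/56 577/129/54 579/126/56 583/129/53
205 551/129/56 555/132/53 557/128/56 561/129/54 563/127/55 565/124/57 569/125/55 572/125/55 575/123/55 578/121/56 581/120/56
```

View pics/z7.png

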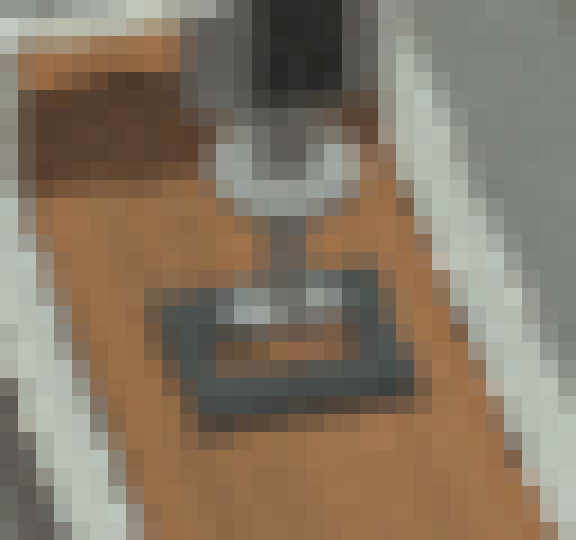

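arm_command(xyz=[[-0.7, -0.3, 1], [-0.7, -0.3, 2], [-0.7, -0.3, 2.7], [-0.7, -0.3, 3.4], [-0.7, -0.3, 3.9], [-0.7, -0.3, 4.4], [-0.7, -0.3, 4.9], [-0.7, -0.3, 4.9]], rotation=[[0, 0, 0], [0, 0, 0], [0, 0, 0], [0, 0, 0], [0, 0, 0], [0, 0, 0], [0, 0, 0], [0, 0, 0]], fingers=[0, 0, 0, 0, 0, 0, 0, 0])

```text
clock: 7.8
eef_pos: [0.5699, 0.135, 0.1054]
tool_rot: [0.721, 0.693, 0.0, -0.0]
ft_force: [0.1, 0.2, -0.4]
width: 0.0081
```

```bash
python3 -c "
from h import *
st()"
```

```text
t 7.8 pos [0.5699 0.135  0.1054] yaw 87.72 tilt [ 0.      0.0002 -1.    ] F [ 0.1287  0.1743 -0.3838] w 0.0081 q [0.2325 0.4879 0.029  1.1119 0.0002 0.2723]
```

arm_command(xyz=[[0, 0, 0.5], [0, 0, 1], [0, 0, 1.5], [0, 0, 2], [0, 0, 2]], rotation=[[0, 0, 0], [0, 0, 0], [0, 0, 0], [0, 0, 0], [0, 0, 0]], fingers=[0, 0, 0, 0, 0])

```text
clock: 8.3
eef_pos: [0.5699, 0.135, 0.1034]
tool_rot: [0.721, 0.693, 0.0, -0.0]
ft_force: [0.7, 0.7, -1.2]
width: 0.0083
```

```bash
python3 -c "
from h import *
st()
rgb,d=snap('side');np.savez('side8.npz',rgb=rgb,d=d)
a=cv2.cvtColor(rgb,cv2.COLOR_RGB2BGR)[184:214,260:292]
cv2.imwrite('pics/z8.png',cv2.resize(a,None,fx=18,fy=18,interpolation=cv2.INTER_NEAREST))
"
```

```text
t 8.3 pos [0.5699 0.135  0.1034] yaw 87.72 tilt [ 0.      0.0002 -1.    ] F [ 0.6892  0.7247 -1.2468] w 0.0083 q [0.2326 0.4896 0.0262 1.1074 0.0002 0.2723]
```

View pics/z8.png

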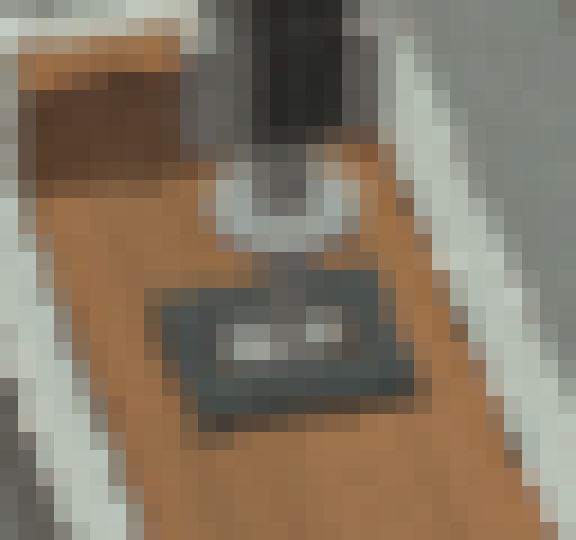

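arm_command(xyz=[[0, 0, 1], [0, 0, 2], [0, 0, 3], [0, 0, 4], [0, 0, 5], [0, 0, 6], [0, 0, 6]], rotation=[[0, 0, 0], [0, 0, 0], [0, 0, 0], [0, 0, 0], [0, 0, 0], [0, 0, 0], [0, 0, 0]], fingers=[0, 0, 0, 0, 0, 0, 0])

```text
clock: 9.05
eef_pos: [0.5701, 0.135, 0.098]
tool_rot: [0.721, 0.693, 0.0, 0.0]
ft_force: [-2.0, 1.1, 4.0]
width: 0.0082
```

arm_command(xyz=[[0, 0, -1], [0.3, -0.7, -1], [0.3, -0.7, 0], [0.3, -0.7, 0.7], [0.3, -0.7, 0.7]], rotation=[[0, 0, 0], [0, 0, 0], [0, 0, 0], [0, 0, 0], [0, 0, 0]], fingers=[0, 0, 0, 0, 0])

```text
clock: 9.55
eef_pos: [0.5691, 0.1354, 0.0963]
tool_rot: [0.721, 0.693, -0.0, -0.0]
ft_force: [0.7, 0.6, -1.4]
width: 0.008
```

```bash
python3 -c "
from h import *
st()
rgb,d=snap('side')
a=cv2.cvtColor(rgb,cv2.COLOR_RGB2BGR)[184:214,260:292]
cv2.imwrite('pics/z9.png',cv2.resize(a,None,fx=18,fy=18,interpolation=cv2.INTER_NEAREST))
"
```

```text
t 9.55 pos [0.5691 0.1354 0.0963] yaw 87.72 tilt [-0.0004  0.0004 -1.    ] F [ 0.7276  0.5789 -1.4469] w 0.008 q [0.2334 0.4948 0.0149 1.0912 0.0005 0.2731]
```

View pics/z9.png

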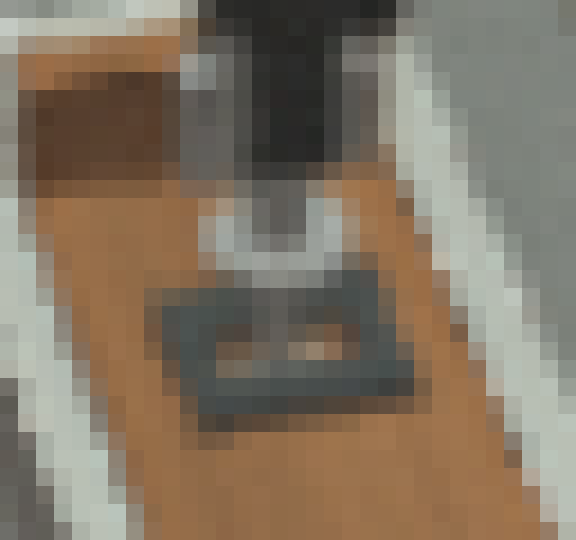

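Freed and lower. Continue down.

arm_command(xyz=[[0, 0, 1], [0, 0, 2], [0, 0, 3], [0, 0, 4], [0, 0, 5], [0, 0, 6], [0, 0, 6]], rotation=[[0, 0, 0], [0, 0, 0], [0, 0, 0], [0, 0, 0], [0, 0, 0], [0, 0, 0], [0, 0, 0]], fingers=[0, 0, 0, 0, 0, 0, 0])

```text
clock: 10.3
eef_pos: [0.5691, 0.1352, 0.0905]
tool_rot: [0.721, 0.693, -0.0, -0.0]
ft_force: [-0.2, 1.3, -1.3]
width: 0.0078
```

arm_command(xyz=[[0, 0, 1], [0, 0, 2], [0, 0, 3], [0, 0, 3.6], [0, 0, 3.6]], rotation=[[0, 0, 0], [0, 0, 0], [0, 0, 0], [0, 0, 0], [0, 0, 0]], fingers=[0, 0, 0, 0, 0])

```text
clock: 10.8
eef_pos: [0.5692, 0.1352, 0.0869]
tool_rot: [0.721, 0.693, -0.0, -0.0]
ft_force: [0.4, 0.7, -0.4]
width: 0.0079
```

arm_command(xyz=[[0, 0, 0.4], [0, 0, 0.8], [0, 0, 1.2], [0, 0, 1.2]], rotation=[[0, 0, 0], [0, 0, 0], [0, 0, 0], [0, 0, 0]], fingers=[0, 0, 0, 0])

```text
clock: 11.2
eef_pos: [0.5693, 0.1352, 0.0859]
tool_rot: [0.721, 0.693, 0.0, 0.0]
ft_force: [-0.4, 1.0, -0.7]
width: 0.0082
```

arm_command(xyz=[[0, 0, 0.4], [0, 0, 0.8], [0, 0, 1.2], [0, 0, 1.2]], rotation=[[0, 0, 0], [0, 0, 0], [0, 0, 0], [0, 0, 0]], fingers=[0, 0, 0, 0])

```text
clock: 11.6
eef_pos: [0.5694, 0.1353, 0.0858]
tool_rot: [0.721, 0.693, 0.0, 0.0]
ft_force: [-2.0, -0.6, 7.1]
width: 0.0081
```

```bash
python3 -c "
from h import *
st()
rgb,d=snap('side')
a=cv2.cvtColor(rgb,cv2.COLOR_RGB2BGR)[184:214,260:292]
cv2.imwrite('pics/z10.png',cv2.resize(a,None,fx=18,fy=18,interpolation=cv2.INTER_NEAREST))
"
```

```text
t 11.6 pos [0.5694 0.1353 0.0858] yaw 87.72 tilt [ 0.0009  0.0002 -1.    ] F [-1.9627 -0.5732  7.0961] w 0.0081 q [ 0.2333  0.504   0.0002  1.0661 -0.      0.2731]
```

View pics/z10.png

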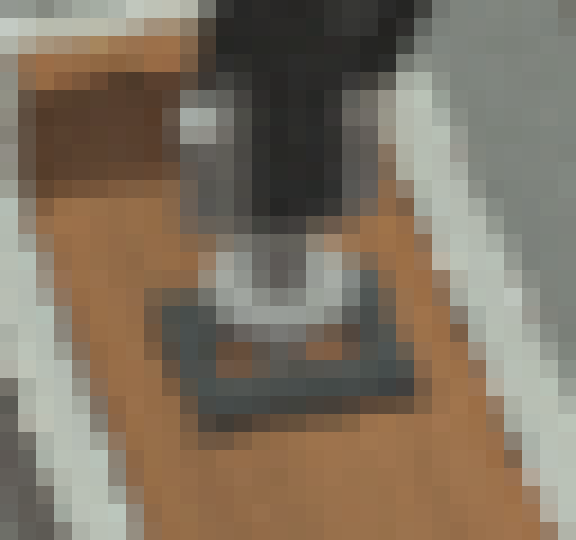

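arm_command(xyz=[[0, 0, -1.2], [0, 0, -1.2], [0, 0, -1.2], [0, 0, -1.2], [0, 0, -1.2], [0, 0, -10], [0, 0, -30], [0, 0, -55], [0, 0, -55], [0, 0, -55]], rotation=[[0, 0, 0], [0, 0, 0], [0, 0, 0], [0, 0, 0], [0, 0, 0], [0, 0, 0], [0, 0, 0], [0, 0, 0], [0, 0, 0], [0, 0, 0]], fingers=[0, 0, 0.25, 0.25, 0.25, 0.25, 0.25, 0.25, 0.25, 0.25])

```text
clock: 12.65
eef_pos: [0.5699, 0.1354, 0.1407]
tool_rot: [0.721, 0.693, 0.001, 0.001]
ft_force: [0.6, -0.3, -0.3]
width: 0.0214
```

```bash
python3 -c "
from h import *
rgb,d=snap('side','s11f.png')
a=cv2.cvtColor(rgb,cv2.COLOR_RGB2BGR)[160:220,250:310]
cv2.imwrite('pics/z11.png',cv2.resize(a,None,fx=10,fy=10,interpolation=cv2.INTER_CUBIC))
go([.5745,.2485,.139],87.7)
"
```

```text
t 12.7 pos [0.5691 0.1352 0.1397] yaw 87.72 tilt [ 0.0001 -0.     -1.    ] F [ 0.3682  0.3811 -0.0724] w 0.0214 q [ 0.2333  0.4593  0.0778  1.1892 -0.0001  0.2731]
xyz [113.43   0.87   0.67] rotz 0.00030666595625218276
```

View pics/z11.png

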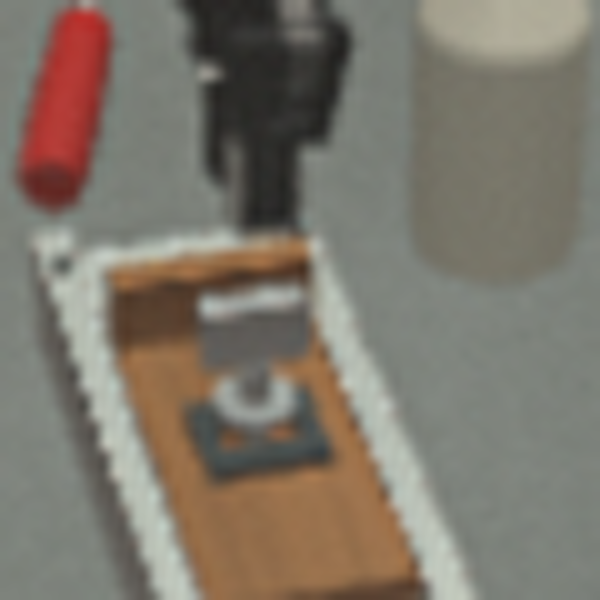

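arm_command(xyz=[[50, 0.5, 0], [105, 0.5, 0], [105, 0.5, 0], [105, 0.5, 0], [105, 0.5, 30], [105, 0.5, 60], [105, 0.5, 82], [105, 0.5, 82], [105, 0.5, 82]], rotation=[[0, 0, 0], [0, 0, 0], [0, 0, 0], [0, 0, 0], [0, 0, 0], [0, 0, 0], [0, 0, 0], [0, 0, 0], [0, 0, 0]], fingers=[0, 0, 0, 0, 0, 0, 0, 0, 0])

```text
clock: 13.6
eef_pos: [0.5735, 0.2387, 0.0574]
tool_rot: [0.722, 0.692, -0.001, -0.0]
ft_force: [-0.1, 0.2, 1.6]
width: 0.0
```

```bash
python3 -c "
from h import *
rgb,d=snap('side','s12f.png')
a=cv2.cvtColor(rgb,cv2.COLOR_RGB2BGR)[140:220,240:320]
cv2.imwrite('pics/z12.png',cv2.resize(a,None,fx=7.5,fy=7.5,interpolation=cv2.INTER_CUBIC))
st()
"
```

```text
t 13.65 pos [0.5745 0.2394 0.0586] yaw 87.65 tilt [ 0.0008  0.0001 -1.    ] F [ 0.1018 -0.4278  0.1328] w 0.0001 q [ 0.3948  0.5967  0.0834  1.0566 -0.0002  0.4359]
```

View pics/z12.png

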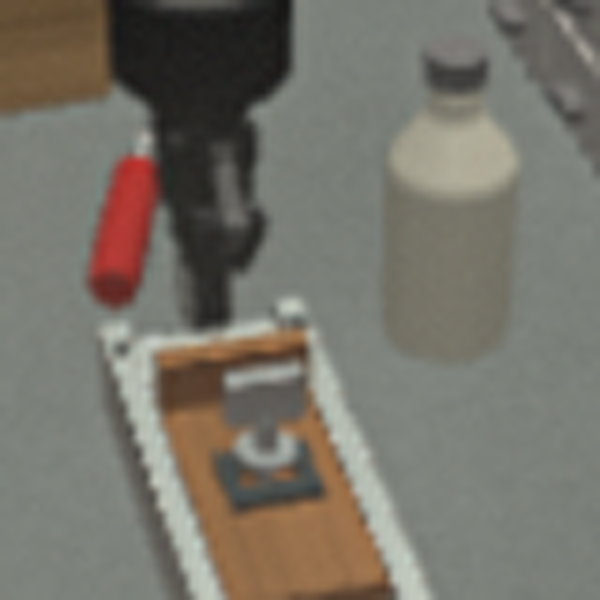

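arm_command(xyz=[[-3, 0, 0], [-6, 0, 0], [-9, 0, 0], [-12, 0, 0], [-14, 0, 0], [-16, 0, 0], [-18, 0, 0], [-20, 0, 0], [-22, 0, 0], [-24, 0, 0], [-26, 0, 0], [-27, 0, 0]], rotation=[[0, 0, 0], [0, 0, 0], [0, 0, 0], [0, 0, 0], [0, 0, 0], [0, 0, 0], [0, 0, 0], [0, 0, 0], [0, 0, 0], [0, 0, 0], [0, 0, 0], [0, 0, 0]], fingers=[0, 0, 0, 0, 0, 0, 0, 0, 0, 0, 0, 0])

```text
clock: 14.85
eef_pos: [0.5727, 0.2133, 0.0577]
tool_rot: [0.721, 0.693, 0.0, -0.0]
ft_force: [-0.1, 1.6, -1.3]
width: 0.0
```

```bash
python3 -c "
from h import *
rgb,d=snap('side','s13f.png')
a=cv2.cvtColor(rgb,cv2.COLOR_RGB2BGR)[150:230,240:320]
cv2.imwrite('pics/z13.png',cv2.resize(a,None,fx=7.5,fy=7.5,interpolation=cv2.INTER_CUBIC))
st()
"
```

```text
t 14.9 pos [0.5728 0.2131 0.0577] yaw 87.72 tilt [-0.0001  0.0001 -1.    ] F [ 0.6597  2.4453 -0.9305] w -0.0 q [0.3561 0.5781 0.0473 1.04   0.0001 0.3959]
```

View pics/z13.png

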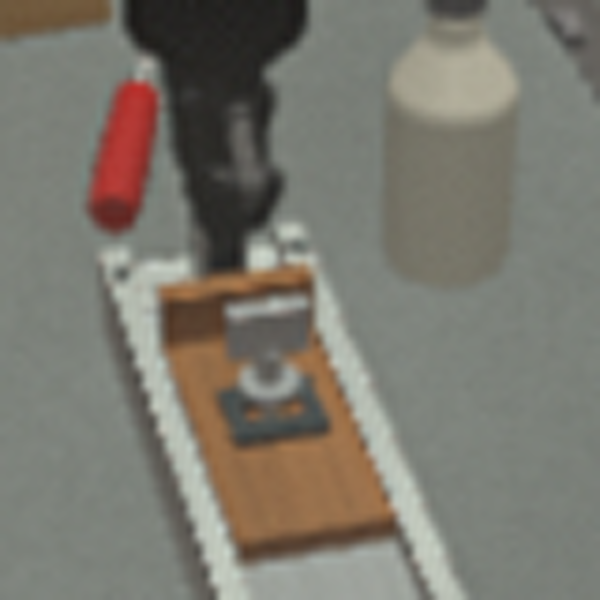

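arm_command(xyz=[[-1.5, 0, 0], [-3, 0, 0], [-4.5, 0, 0], [-6, 0, 0], [-7.5, 0, 0], [-9, 0, 0], [-10.5, 0, 0], [-12, 0, 0], [-13.5, 0, 0], [-15, 0, 0], [-16.5, 0, 0], [-18, 0, 0]], rotation=[[0, 0, 0], [0, 0, 0], [0, 0, 0], [0, 0, 0], [0, 0, 0], [0, 0, 0], [0, 0, 0], [0, 0, 0], [0, 0, 0], [0, 0, 0], [0, 0, 0], [0, 0, 0]], fingers=[0, 0, 0, 0, 0, 0, 0, 0, 0, 0, 0, 0])

```text
clock: 16.1
eef_pos: [0.572, 0.195, 0.0577]
tool_rot: [0.721, 0.693, -0.0, -0.0]
ft_force: [-0.3, 2.4, -1.2]
width: 0.0
```

```bash
cat > see.py <<'E'
from h import *
import sys
n=sys.argv[1]
rgb,d=snap('side');np.savez('side%s.npz'%n,rgb=rgb,d=d)
a=cv2.cvtColor(rgb,cv2.COLOR_RGB2BGR)[150:230,240:320]
cv2.imwrite('pics/z%s.png'%n,cv2.resize(a,None,fx=7.5,fy=7.5,interpolation=cv2.INTER_CUBIC))
W=cloud('side',d)
m=(W[...,0]>.53)&(W[...,0]<.61)&(W[...,1]>.02)&(W[...,1]<.22)&(rgb.sum(-1)<260)&(np.abs(rgb[...,0].astype(int)-rgb[...,2])<30)&(W[...,2]>.05)&(W[...,2]<.06)
print('plate',m.sum(),W[m].mean(0))
w=(W[...,0]>.53)&(W[...,0]<.61)&(W[...,1]>.0)&(W[...,1]<.2)&(rgb[...,0].astype(int)-rgb[...,2]<30)&(W[...,2]>.085)&(W[...,2]<.12)
w=w&(W[...,1]<env.state()['eef_pos'][1]-.03)
if w.any(): print('wing top z',np.percentile(W[w][:,2],[50,90,98]),W[w].mean(0))
st()
E
python3 see.py 14
```

```text
plate 55 [0.568  0.1052 0.0547]
wing top z [0.1006 0.1085 0.1144] [0.567  0.115  0.1003]
t 16.15 pos [0.572  0.1948 0.0576] yaw 87.71 tilt [-0.0003 -0.0002 -1.    ] F [-0.2552  1.3302 -1.3142] w 0.0002 q [ 0.3283  0.5662  0.026   1.0309 -0.0001  0.3683]
```

View pics/z14.png

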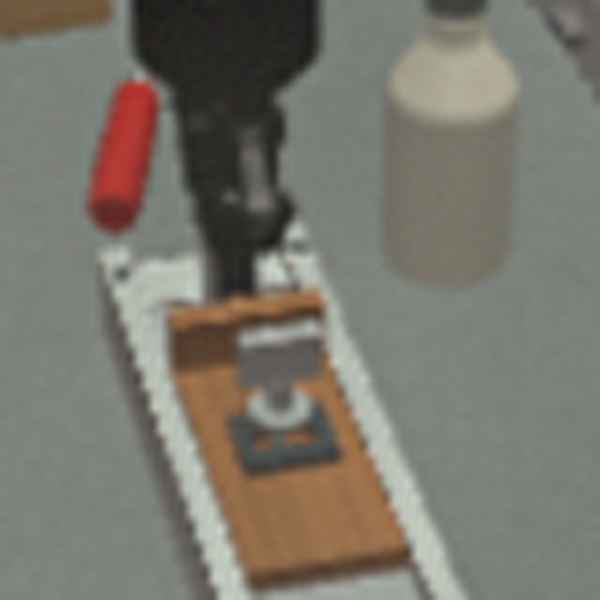

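arm_command(xyz=[[-1.2, 0, 0], [-2.4, 0, 0], [-3.6, 0, 0], [-4.8, 0, 0], [-6, 0, 0], [-7, 0, 0]], rotation=[[0, 0, 0], [0, 0, 0], [0, 0, 0], [0, 0, 0], [0, 0, 0], [0, 0, 0]], fingers=[0, 0, 0, 0, 0, 0])

```text
clock: 16.75
eef_pos: [0.5717, 0.1881, 0.0577]
tool_rot: [0.721, 0.693, -0.0, -0.0]
ft_force: [-1.6, 2.6, 0.0]
width: -0.0003
```

arm_command(xyz=[[-0.7, 0, 0], [-1.4, 0, 0], [-2, 0, 0]], rotation=[[0, 0, 0], [0, 0, 0], [0, 0, 0]], fingers=[0, 0, 0])

```text
clock: 17.05
eef_pos: [0.5716, 0.1861, 0.0577]
tool_rot: [0.721, 0.693, -0.0, -0.0]
ft_force: [-1.8, 2.3, -0.9]
width: -0.0001
```

arm_command(xyz=[[-0.7, 0, 0], [-1.4, 0, 0], [-2, 0, 0]], rotation=[[0, 0, 0], [0, 0, 0], [0, 0, 0]], fingers=[0, 0, 0])

```text
clock: 17.35
eef_pos: [0.5716, 0.1842, 0.0577]
tool_rot: [0.721, 0.693, -0.0, -0.0]
ft_force: [-2.7, 2.3, -0.2]
width: 0.0002
```

```bash
python3 see.py 15
```

```text
plate 58 [0.5675 0.0941 0.0548]
wing top z [0.1012 0.1085 0.1122] [0.5666 0.1043 0.1002]
t 17.4 pos [0.5717 0.184  0.0577] yaw 87.72 tilt [-0.     -0.0001 -1.    ] F [-2.1342  1.3043 -1.2708] w -0.0001 q [ 0.3115  0.5594  0.0141  1.0255 -0.0001  0.3514]
```

View pics/z15.png

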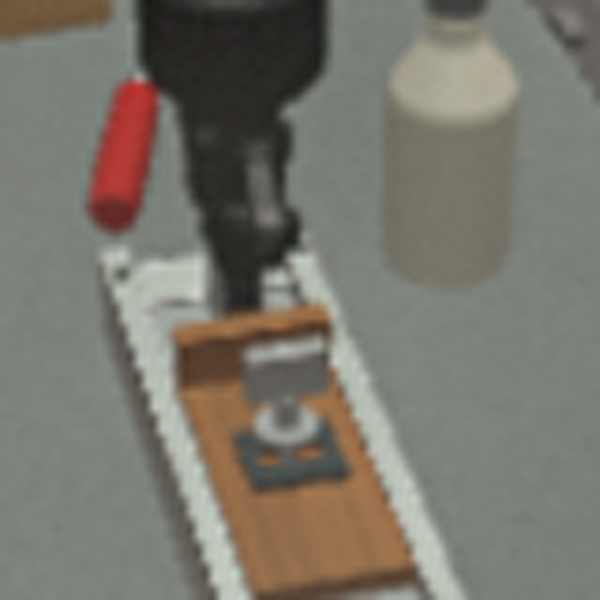

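arm_command(xyz=[[-0.7, 0, 0], [-1.4, 0, 0], [-2, 0, 0]], rotation=[[0, 0, 0], [0, 0, 0], [0, 0, 0]], fingers=[0, 0, 0])

```text
clock: 17.7
eef_pos: [0.5716, 0.1821, 0.0577]
tool_rot: [0.721, 0.693, -0.0, 0.0]
ft_force: [-1.8, 2.1, -0.1]
width: -0.0001
```

arm_command(xyz=[[-0.7, 0, 0], [-1.4, 0, 0], [-2, 0, 0]], rotation=[[0, 0, 0], [0, 0, 0], [0, 0, 0]], fingers=[0, 0, 0])

```text
clock: 18.0
eef_pos: [0.5715, 0.1801, 0.0577]
tool_rot: [0.721, 0.693, -0.0, 0.0]
ft_force: [-1.6, 2.1, -1.3]
width: -0.0001
```

arm_command(xyz=[[-0.7, 0, 0], [-1.4, 0, 0], [-2, 0, 0]], rotation=[[0, 0, 0], [0, 0, 0], [0, 0, 0]], fingers=[0, 0, 0])

```text
clock: 18.3
eef_pos: [0.5715, 0.1782, 0.0577]
tool_rot: [0.721, 0.693, 0.0, -0.0]
ft_force: [-0.4, 2.9, -0.9]
width: 0.0001
```

```bash
python3 see.py 16
```

```text
plate 60 [0.5667 0.0882 0.0549]
wing top z [0.1007 0.1091 0.1154] [0.566  0.0981 0.1   ]
t 18.35 pos [0.5714 0.178  0.0577] yaw 87.71 tilt [-0.0001 -0.0001 -1.    ] F [-1.1957  2.0247 -0.5577] w -0.0 q [ 0.3021  0.5559  0.0078  1.0228 -0.0001  0.342 ]
```

Not dropped yet; carry on.

arm_command(xyz=[[-0.7, 0, 0], [-1.4, 0, 0], [-2, 0, 0]], rotation=[[0, 0, 0], [0, 0, 0], [0, 0, 0]], fingers=[0, 0, 0])

```text
clock: 18.65
eef_pos: [0.5714, 0.1762, 0.0577]
tool_rot: [0.721, 0.693, 0.0, -0.0]
ft_force: [-1.6, 3.0, -0.3]
width: 0.0001
```

arm_command(xyz=[[-0.7, 0, 0], [-1.4, 0, 0], [-2, 0, 0]], rotation=[[0, 0, 0], [0, 0, 0], [0, 0, 0]], fingers=[0, 0, 0])

```text
clock: 18.95
eef_pos: [0.5714, 0.1739, 0.0577]
tool_rot: [0.721, 0.693, -0.0, 0.0]
ft_force: [-1.6, 1.7, -0.5]
width: 0.0002
```

arm_command(xyz=[[-0.7, 0, 0], [-1.4, 0, 0], [-2, 0, 0]], rotation=[[0, 0, 0], [0, 0, 0], [0, 0, 0]], fingers=[0, 0, 0])

```text
clock: 19.25
eef_pos: [0.5714, 0.172, 0.0578]
tool_rot: [0.721, 0.693, 0.0, 0.0]
ft_force: [-0.7, 2.0, -0.3]
width: 0.0001
```

```bash
python3 see.py 17
```

```text
plate 52 [0.5661 0.0819 0.0552]
wing top z [0.0953 0.1085 0.1161] [0.5667 0.0946 0.0961]
t 19.3 pos [0.5714 0.1719 0.0578] yaw 87.7 tilt [ 0.0004 -0.0002 -1.    ] F [-0.0069  1.2718 -0.8879] w 0.0001 q [ 0.2925  0.5524  0.0018  1.0199 -0.0003  0.3325]
```

View pics/z17.png

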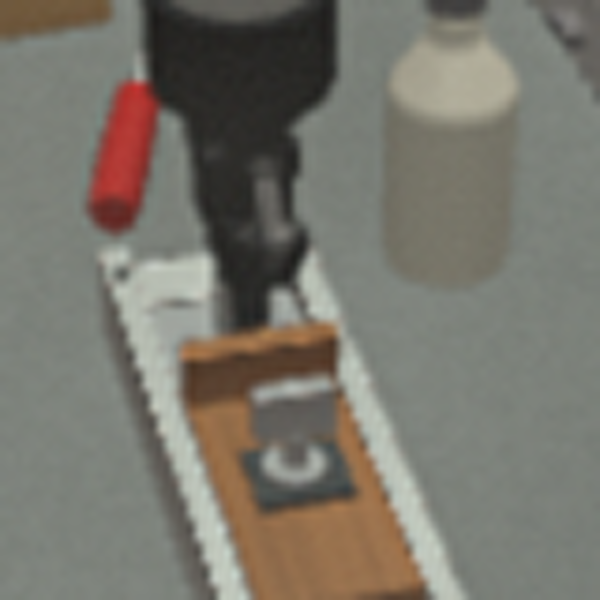

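arm_command(xyz=[[8, 0, 0], [15, 0, 0], [30, 0, -30], [60, 0, -80], [90, 0, -90], [90, 0, -90], [90, 0, -90]], rotation=[[0, 0, 0], [0, 0, 0], [0, 0, 0], [0, 0, 0], [0, 0, 0], [0, 0, 0], [0, 0, 0]], fingers=[0, 0, 0, 0, 0, 0, 0.2])

```text
clock: 20.0
eef_pos: [0.575, 0.2634, 0.1481]
tool_rot: [0.72, 0.694, 0.001, 0.001]
ft_force: [0.3, 0.4, -0.4]
width: 0.0134
```

Run:
```python
from h import *
st()
for cam,(r0,r1,c0,c1) in {'side':(170,230,250,310),'top':(190,250,200,290)}.items():
    rgb,d=snap(cam); np.savez(cam+'18.npz',rgb=rgb,d=d)
    a=cv2.cvtColor(rgb,cv2.COLOR_RGB2BGR)[r0:r1,c0:c1];cv2.imwrite('pics/'+cam+'18.png',cv2.resize(a,None,fx=8,fy=8,interpolation=cv2.INTER_CUBIC))
    W=cloud(cam,d)
    m=(W[...,0]>.54)&(W[...,0]<.6)&(W[...,1]>.06)&(W[...,1]<.125)&(W[...,2]>.08)&(W[...,2]<.11)
    w=W[m];print(cam,len(w),w.mean(0),cv2.minAreaRect(w[:,:2].astype(np.float32)*1000),np.percentile(w[:,2],[10,50,90]))
    m=(W[...,0]>.54)&(W[...,0]<.6)&(W[...,1]>.1)&(W[...,1]<.19)&(W[...,2]>.064)&(W[...,2]<.08)
    w=W[m];print(' lip',len(w),w.mean(0),cv2.minAreaRect(w[:,:2].astype(np.float32)*1000))
```

```text
t 20.0 pos [0.575  0.2634 0.1481] yaw 87.84 tilt [ 0.0016 -0.     -1.    ] F [ 0.2615  0.3907 -0.4154] w 0.0134 q [ 0.4299  0.5455  0.242   1.2658 -0.0007  0.4677]
side 72 [0.5656 0.0857 0.0905] ((565.7621459960938, 86.34393310546875), (33.94091796875, 13.54345703125), 4.629453659057617) [0.0825 0.0914 0.0975]
 lip 82 [0.5687 0.1494 0.0714] ((569.1495971679688, 151.18043518066406), (14.723246574401855, 58.29458999633789), 85.61247253417969)
top 44 [0.5647 0.0867 0.0938] ((564.6582641601562, 86.9980239868164), (8.617032051086426, 33.38553237915039), 86.38821411132812) [0.0892 0.0942 0.0978]
 lip 101 [0.57   0.15   0.0712] ((569.6713256835938, 150.2130584716797), (12.395029067993164, 59.15711212158203), 88.60297393798828)
```

View pics/side18.png

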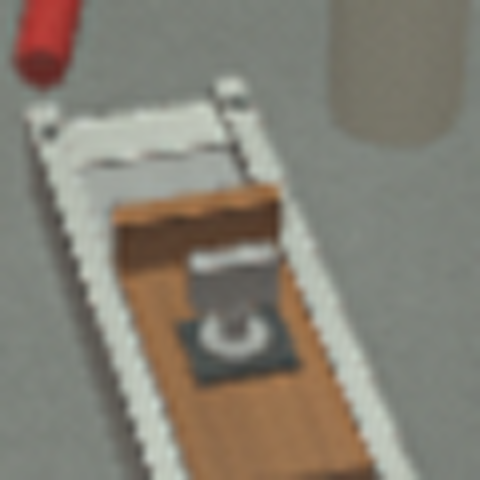

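View pics/top18.png

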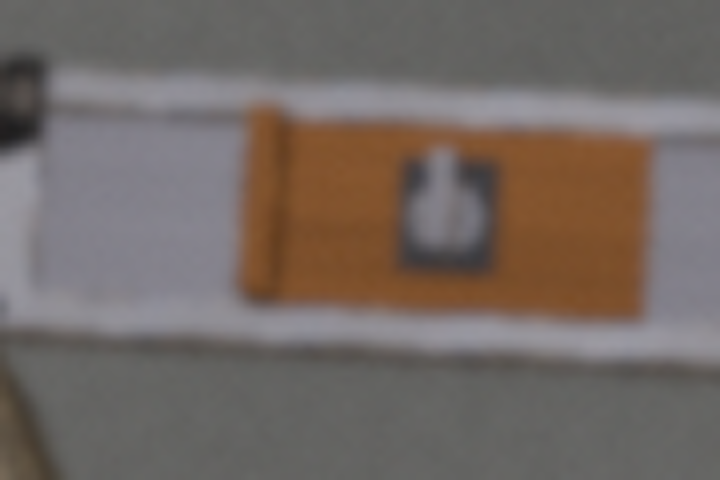

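```bash
python3 -c "
from h import *
go([.566,.0866,.13],87.7)"
```

```text
t 20.1 pos [0.574  0.2615 0.1465] yaw 87.72 tilt [-0.0019 -0.0015 -1.    ] F [-0.4231 -0.6963 -0.4891] w 0.017 q [ 0.4278  0.5463  0.239   1.2658 -0.0006  0.4676]
xyz [-175.09   -1.04   16.79] rotz 0.00032030036176521705
```

arm_command(xyz=[[-40, -1, 0], [-90, -1, 0], [-130, -1, 5], [-160, -1, 10], [-175, -1, 16], [-175, -1, 16], [-175, -1, 16], [-175, -1, 16], [-175, -1, 16]], rotation=[[0, 0, 0], [0, 0, 0], [0, 0, 0], [0, 0, 0], [0, 0, 0], [0, 0, 0], [0, 0, 0], [0, 0, 0], [0, 0, 0]], fingers=[0.4, 0.4, 0.4, 0.4, 0.4, 0.4, 0.4, 0.4, 0.4])

```text
clock: 21.0
eef_pos: [0.5671, 0.0888, 0.1319]
tool_rot: [0.72, 0.694, 0.0, 0.0]
ft_force: [-0.2, 0.6, 1.0]
width: 0.0344
```

```bash
python3 -c "
from h import *
go([.566,.0866,.0765],87.7)"
```

```text
t 21.0 pos [0.5671 0.0888 0.1319] yaw 87.84 tilt [ 0.0005  0.0003 -1.    ] F [-0.195   0.5649  0.9878] w 0.0344 q [0.1553 0.4441 0.0321 1.1582 0.0003 0.1929]
xyz [-2.3  -1.04 55.36] rotz 0.0025290602139009352
```

arm_command(xyz=[[-2.2, -1, 15], [-2.2, -1, 30], [-2.2, -1, 45], [-2.2, -1, 54], [-2.2, -1, 55], [-2.2, -1, 55], [-2.2, -1, 55]], rotation=[[0, 0, 0], [0, 0, 0], [0, 0, 0], [0, 0, 0], [0, 0, 0], [0, 0, 0], [0, 0, 0]], fingers=[0.4, 0.4, 0.4, 0.4, 0.4, 0.4, 0.4])

```text
clock: 21.7
eef_pos: [0.5665, 0.0855, 0.0776]
tool_rot: [0.721, 0.693, 0.001, 0.0]
ft_force: [0.6, -0.0, 0.5]
width: 0.0342
```

```bash
python3 see.py 19
```

```text
plate 49 [0.5649 0.0815 0.055 ]
wing top z [0.1018 0.1095 0.112 ] [0.564  0.0544 0.102 ]
t 21.75 pos [0.5665 0.0854 0.0776] yaw 87.73 tilt [ 0.0017  0.0003 -1.    ] F [-0.4085 -0.8195 -0.7892] w 0.0342 q [ 0.1496  0.4894 -0.0483  1.0314 -0.      0.1892]
```

View pics/z19.png

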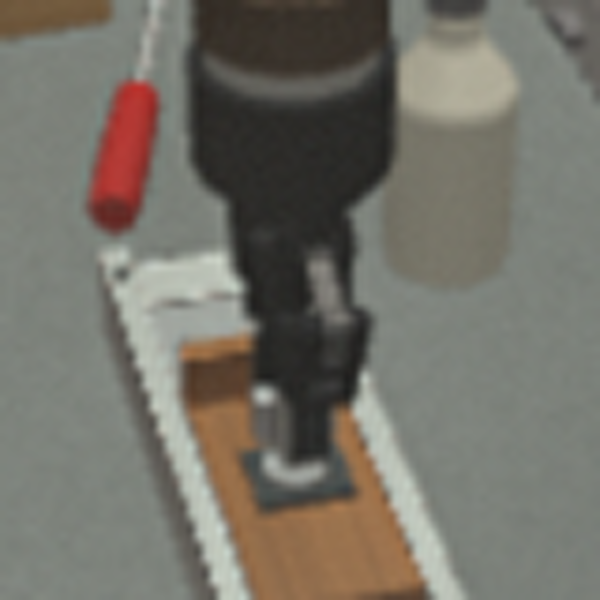

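arm_command(xyz=[[0, 0, 0], [0, 0, 0], [0, 0, 0], [0, 0, 0], [0, 0, 0]], rotation=[[0, 0, 0], [0, 0, 0], [0, 0, 0], [0, 0, 0], [0, 0, 0]], fingers=[0.2, 0, 0, 0, 0], force=50)

```text
clock: 22.25
eef_pos: [0.5663, 0.0863, 0.0773]
tool_rot: [0.721, 0.693, 0.001, -0.0]
ft_force: [0.4, 4.5, 2.8]
width: 0.0076
```

```bash
python3 see.py 20
```

```text
plate 50 [0.566  0.0824 0.0552]
t 22.3 pos [0.5663 0.0863 0.0773] yaw 87.76 tilt [ 0.0013  0.0023 -1.    ] F [0.4653 5.7748 1.9985] w 0.0079 q [ 0.1501  0.4897 -0.0487  1.0307  0.0021  0.1892]
```

View pics/z20.png

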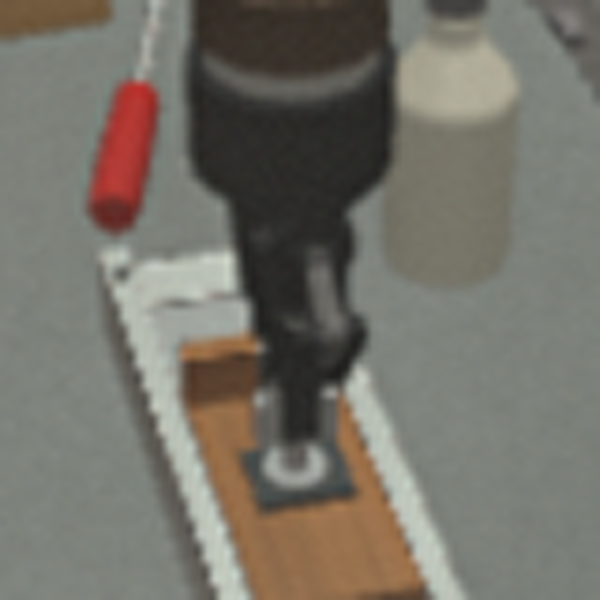

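arm_command(xyz=[[0.7, 0, 0], [1.3, 0, 0], [1.3, 0, 0]], rotation=[[0, 0, 0], [0, 0, 0], [0, 0, 0]], fingers=[0, 0, 0])

```text
clock: 22.6
eef_pos: [0.5662, 0.0866, 0.077]
tool_rot: [0.721, 0.693, 0.0, 0.0]
ft_force: [0.6, 3.4, 2.9]
width: 0.0077
```

arm_command(xyz=[[0.8, 0, 0], [0.8, 0, 0.7], [0.8, 0, 1.4], [0.8, 0, 2]], rotation=[[0, 0, 0], [0, 0, 0], [0, 0, 0], [0, 0, 0]], fingers=[0, 0, 0, 0])

```text
clock: 23.0
eef_pos: [0.5661, 0.0869, 0.075]
tool_rot: [0.721, 0.693, 0.0, 0.0]
ft_force: [1.4, 2.7, 4.7]
width: 0.0079
```

arm_command(xyz=[[0.5, 0, 0.7], [0.5, 0, 1.4], [0.5, 0, 2], [0.5, 0, 2]], rotation=[[0, 0, 0], [0, 0, 0], [0, 0, 0], [0, 0, 0]], fingers=[0, 0, 0, 0])

```text
clock: 23.4
eef_pos: [0.5661, 0.0872, 0.0727]
tool_rot: [0.721, 0.693, -0.0, 0.001]
ft_force: [1.2, -0.5, 4.1]
width: 0.0078
```

arm_command(xyz=[[0, 0, 0.7], [0, 0, 1.4], [0, 0, 1.4]], rotation=[[0, 0, 0], [0, 0, 0], [0, 0, 0]], fingers=[0, 0, 0])

```text
clock: 23.7
eef_pos: [0.5661, 0.0873, 0.0713]
tool_rot: [0.721, 0.693, -0.0, 0.0]
ft_force: [0.4, -1.6, 5.0]
width: 0.0076
```

```bash
python3 see.py 21
```

```text
plate 21 [0.5682 0.0827 0.0514]
wing top z [0.1198 0.1199 0.1199] [0.5616 0.0535 0.1198]
t 23.75 pos [0.5661 0.0873 0.0714] yaw 87.7 tilt [ 0.0006 -0.0009 -1.    ] F [ 1.3496 -0.9953  5.1488] w 0.008 q [ 0.1535  0.4966 -0.0546  1.0192 -0.001   0.1936]
```

View pics/z21.png

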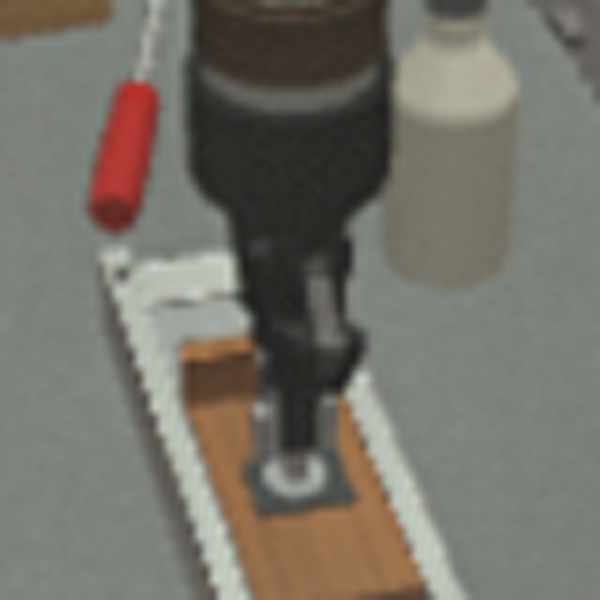

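arm_command(xyz=[[0, 0, 0], [0, 0, 0], [0, 0, 0], [0, 0, 0], [0, 0, 0]], rotation=[[0, 0, 0.08], [0, 0, 0.17], [0, 0, 0.26], [0, 0, 0.35], [0, 0, 0.35]], fingers=[0, 0, 0, 0, 0])

```text
clock: 24.25
eef_pos: [0.566, 0.0879, 0.0714]
tool_rot: [0.831, 0.556, 0.0, -0.0]
ft_force: [2.1, -0.7, 4.9]
width: 0.0078
```

```bash
python3 -c "
from h import *
s,r=st();print(s['wrist_torque'])"
```

```text
t 24.25 pos [0.566  0.0879 0.0714] yaw 67.59 tilt [ 0.0003  0.0003 -1.    ] F [ 2.0601 -0.6901  4.8819] w 0.0078 q [ 0.154   0.4965 -0.0546  1.0193  0.0003  0.5451]
[-0.1241 -0.2732 -0.0519]
```

arm_command(xyz=[[0, 0, 0], [0, 0, 0], [0, 0, 0], [0, 0, 0], [0, 0, 0], [0, 0, 0]], rotation=[[0, 0, 0.12], [0, 0, 0.24], [0, 0, 0.36], [0, 0, 0.48], [0, 0, 0.6], [0, 0, 0.6]], fingers=[0, 0, 0, 0, 0, 0])

```text
clock: 24.85
eef_pos: [0.5667, 0.0887, 0.0717]
tool_rot: [0.958, 0.287, 0.001, -0.001]
ft_force: [2.6, 2.4, 4.9]
width: 0.008
```

arm_command(xyz=[[0, 0, 0], [0, 0, 0], [0, 0, 0], [0, 0, 0], [0, 0, 0], [0, 0, 0], [0, 0, 0]], rotation=[[0, 0, 0.12], [0, 0, 0.24], [0, 0, 0.36], [0, 0, 0.48], [0, 0, 0.6], [0, 0, 0.63], [0, 0, 0.63]], fingers=[0, 0, 0, 0, 0, 0, 0])

```text
clock: 25.55
eef_pos: [0.5674, 0.0892, 0.0719]
tool_rot: [1.0, -0.023, 0.002, -0.002]
ft_force: [4.3, 3.6, 3.7]
width: 0.0079
```

```bash
python3 -c "
from h import *
s,r=st();print(s['wrist_torque'])"; python3 see.py 22
```

```text
t 25.55 pos [0.5674 0.0892 0.0719] yaw -2.62 tilt [ 0.0032  0.0029 -1.    ] F [4.3214 3.5633 3.7454] w 0.0079 q [ 0.1546  0.4965 -0.0532  1.0175  0.0024  1.7712]
[ 0.8589 -0.9793  0.0421]
plate 19 [0.5689 0.0839 0.0511]
t 25.6 pos [0.5674 0.0892 0.0719] yaw -2.6 tilt [ 0.0033  0.003  -1.    ] F [5.1312 3.84   4.5208] w 0.0074 q [ 0.1547  0.4964 -0.0532  1.0175  0.0024  1.7707]
```

View pics/z22.png

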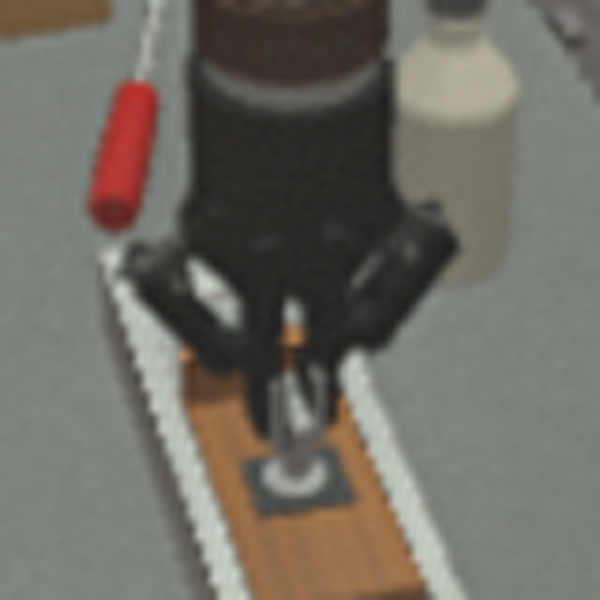

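arm_command(xyz=[[0.6, -0.6, 0], [1.1, -0.9, -0.8], [1.1, -0.9, -1.6], [1.1, -0.9, -2], [1.1, -0.9, -2]], rotation=[[0, 0, 0], [0, 0, 0], [0, 0, 0], [0, 0, 0], [0, 0, 0]], fingers=[0, 0, 0, 0, 0])

```text
clock: 26.1
eef_pos: [0.5672, 0.0893, 0.0732]
tool_rot: [1.0, -0.024, 0.0, -0.001]
ft_force: [4.4, 3.1, 2.2]
width: 0.0076
```

arm_command(xyz=[[0.5, -0.4, 0], [1, -0.8, 0], [1, -0.8, 0]], rotation=[[0, 0, 0], [0, 0, 0], [0, 0, 0]], fingers=[0, 0, 0])

```text
clock: 26.4
eef_pos: [0.5674, 0.0894, 0.0731]
tool_rot: [1.0, -0.024, -0.001, -0.0]
ft_force: [2.2, 3.0, 4.2]
width: 0.0079
```

Now release slowly and look.

arm_command(xyz=[[0.3, -0.4, 0], [0.3, -0.4, 0], [0.3, -0.4, 0], [0.3, -0.4, 0], [0.3, -0.4, -10], [0.3, -0.4, -35], [0.3, -0.4, -70], [0.3, -0.4, -70], [0.3, -0.4, -70]], rotation=[[0, 0, 0], [0, 0, 0], [0, 0, 0], [0, 0, 0], [0, 0, 0], [0, 0, 0], [0, 0, 0], [0, 0, 0], [0, 0, 0]], fingers=[0, 0.1, 0.3, 0.3, 0.3, 0.3, 0.3, 0.3, 0.3])

```text
clock: 27.3
eef_pos: [0.5689, 0.0896, 0.1446]
tool_rot: [1.0, -0.025, 0.001, -0.0]
ft_force: [0.6, 0.0, -0.9]
width: 0.0258
```

arm_command(xyz=[[0, -50, -20], [0, -100, -20], [0, -150, -20], [0, -150, -20], [0, -150, -20]], rotation=[[0, 0, 0], [0, 0, 0], [0, 0, 0], [0, 0, 0], [0, 0, 0]], fingers=[0.3, 0.3, 0.3, 0.3, 0.3])

```text
clock: 27.8
eef_pos: [0.5744, 0.2406, 0.1614]
tool_rot: [1.0, -0.023, -0.002, 0.001]
ft_force: [0.4, -0.3, 0.1]
width: 0.0254
```

Run:
```python
from h import *
st()
for cam,(r0,r1,c0,c1) in {'side':(170,230,250,310),'top':(190,250,200,290)}.items():
    rgb,d=snap(cam,cam+'23f.png'); np.savez(cam+'23.npz',rgb=rgb,d=d)
    a=cv2.cvtColor(rgb,cv2.COLOR_RGB2BGR)[r0:r1,c0:c1];cv2.imwrite('pics/'+cam+'23.png',cv2.resize(a,None,fx=8,fy=8,interpolation=cv2.INTER_CUBIC))
    W=cloud(cam,d)
    m=(W[...,0]>.54)&(W[...,0]<.6)&(W[...,1]>.06)&(W[...,1]<.125)&(W[...,2]>.078)&(W[...,2]<.11)
    w=W[m];print(cam,len(w),w.mean(0),cv2.minAreaRect(w[:,:2].astype(np.float32)*1000),np.percentile(w[:,2],[10,50,90]))
```

```text
t 27.8 pos [0.5744 0.2406 0.1614] yaw -2.63 tilt [-0.0031 -0.0018 -1.    ] F [ 0.3619 -0.3077  0.0695] w 0.0254 q [ 0.397   0.5225  0.2388  1.2906 -0.0005  2.0137]
side 45 [0.5645 0.0826 0.0893] ((565.371337890625, 85.45608520507812), (35.310585021972656, 8.552996635437012), 86.95365905761719) [0.0805 0.0918 0.0952]
top 48 [0.5641 0.0855 0.0907] ((564.2877807617188, 86.69149780273438), (8.243560791015625, 32.852108001708984), 0.0788632482290268) [0.0868 0.0907 0.0948]
```

View pics/side23.png

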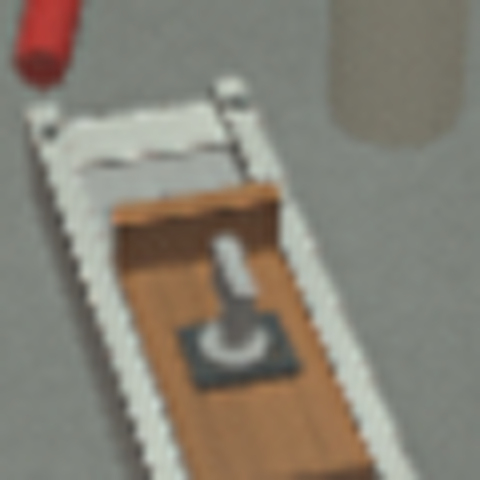

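View pics/top23.png

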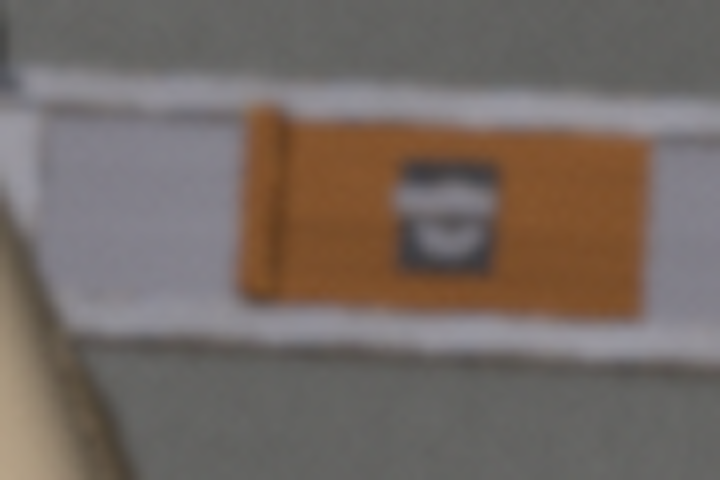

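View pics/side23f.png

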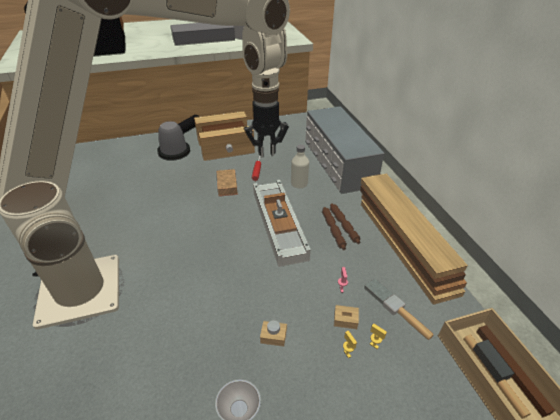

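```bash
python3 -c "
from h import *
sign_off()"
```

```text
the job is handed in; nothing more can be done
```

The stop is locked on the rail and the job is handed in. The clock read about 28 s at hand-in, against the 72 s limit.

**Placing the screw:** I lifted the steel thumbscrew from its block and lowered it into the stop's slot. The foot caught once on the edge of the board at about 4 N. I backed off, shifted it by under 1 mm, and it went down until it stood on the steel plate. I felt about 7 N there, backed off and let go.

**Finding the hidden slot:** I pushed the lip with the closed fingers at about 2–3 N, in 2 mm steps near the end. The camera then showed the flange had dropped onto the spring plate.

**Locking:** I gripped the wing again, pressed it down about 5 mm at about 5 N, turned it 90° and released.

**Last checks, with the arm clear:**
- **Locked:** both cameras show the wing lying along the rail. In the top camera it sits about 3.5 mm lower than before the turn, which fits the foot being held under the steel plate.
- **Other things:** everything else looks where it was in the final side picture. I judged this by eye and did not measure it.

**Imperfections:**
- During the turn and release the sideways force on the wrist rose to about 5–6 N, because the grip was slightly off the screw's axis. I eased part of it off before letting go.
- I did not push the stop again afterwards to test the lock.

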